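# Press a stick-on pull into the sloped lid of a kitchen storage bin

## Robot

A 6-joint arm with a two-finger parallel gripper is mounted at the origin on the work surface; the furniture and walls round the work are solid. World frame = base frame: x ahead of the robot, y to its left, z up, the work surface at z = 0. Lengths are in mm, angles in rad, forces in N, time in s.
With the tool pointing down it reaches from about 250 to 800 mm from the base axis. Payload 8.5 kg.
Tool frame: the origin (TCP) lies at the very end of the fingers, on their centre line; the grasp point (between the pads) lies 19 mm behind it; y points along the fingers, z is the direction in which the jaws open and shut, and the axes are right-handed (so a half turn about y gives the same grasp; the last joint's range is limited). The gripper opens to 85 mm and grips with 20 to 120 N. Pads are 22 mm wide; open, the fingers measure 114 mm over their backs; the gripper's body (76 mm by 85 mm) begins 54 mm behind the grasp point. The pads swing forward as they close: fully open they stand 13 mm farther back than shut.
Start: joints at [-1.285, 0.238, -0.013, 1.319, 0, 1.571], TCP at [147.995, -503.659, 196.976] pointing down, gripper open.
Joint ranges: [-2.66, 2.66], [-1.03, 1.9], [-1.14, 1.46], [-1.82, 2.27], [-1.45, 1.34], [-3.14, 3.14]. Speed limits (rad/s): [2.22, 2.22, 2.79, 3.14, 3.14, 3.14].

## Interface

Orientations are given as [roll, pitch, yaw] about the fixed x, y, z axes, in that order (R = Rz(yaw) Ry(pitch) Rx(roll)).
In Python, from workcell import get_obs, read_camera, camera_params, finish_job, spot_in, place_of gives the robot as it stands. The module is installed in compiled form; this text tells all that it offers.
- The arm moves only by the shell command python3 -m crank 'ROWS' [FORCE]. ROWS is JSON, a list of rows, each an object with "hand": the finger opening in mm, from 0 to 85.4; "translation": the shift along the tool's x, y, z in mm, a list of three; "twist": the turn about the tool's y in degrees. In form: [{"hand": hand, "translation": [dx, dy, dz], "twist": twist}, ...]. A call has 1 to 8 rows; each row shifts and turns the commanded pose from where the row before left it, along the tool's axes as they then stand; what a row does not reach is not made up. A row lasts 1/10 s, in which the tool goes at most 50 mm and 8.59 degrees, less where a joint would pass 70% of its speed; a pose out of reach is approached as far as the arm can. A call is refused whole if a number of a shift passes 50 or a number of a turn 8.59, either way. A call with a gripper value outside its range is refused whole. The fingers move at their own pace and stop on an object; FORCE is the grip in N (left out, the last holds). Time passes only in rows, so rows that do not move let the fingers close. It gives the time, the measured TCP pose, the force and the opening at its end, in the units of the state.
- get_obs(): the state, without advancing time (a new reading comes with each control period).
- read_camera(name): name is "side" or "top"; returns the picture (480x640x3 uint8, red, green, blue); there is no depth.
- camera_params(name): a dict with "mtx" (3x3 intrinsics, pixels), "R" (3x3) and "t" (3): a world point X has camera coordinates R X + t. Camera axes: x right, y down, z forward; pixel columns grow to the right and rows downward; lengths in mm; the calibration is good to about 2 mm. A picture is of the moment at which its call begins. camera_params takes no time and is no camera call.
- finish_job(): hands the job in, once; it reports no verdict.
Trained networks look in the newest picture that a camera, given by its name, has taken for a name from the list of things; names that differ only in an ending like _2 or _b are one class to them, and where a whole thing is asked for, a point or a joint stands for the part that bears it (a point fixed in the world has none). Each returns a list of dicts, best first, with "p" (0 to 1); they miss things now and then, are a little off and sometimes report something else, mostly with a low value. They report only what shows in the picture. A call takes as long as a camera call. They do not tell look-alikes from the thing itself.
- spot_in(camera, target): "at" ([column, row] in pixels, amid what is visible of it).
- place_of(camera, target): "at" ([column, row] in pixels: a listed point, or the origin of a listed thing).
The state is a dict: "t": time; "joints": joint angles; "qd": joint speeds; "tau": joint torques, N m; "tool_pos": TCP position; "orientation": TCP orientation; "force": force on the tool from outside, world axes, zero at the start; "torque": the same for the moment, N m; "gripper_width": finger opening in mm.
Only numpy, scipy, OpenCV 4.12 (cv2) and the standard library are available. Lean on these libraries where they do the work, as an engineer would, in place of code of your own. Each camera call takes 0.05 s, during which the arm holds its last target.

## Task

The storage bin's lid has lost its pull. First lower the open lid gently until it is fully down on its stop, then pick up the metal stick-on pull by its bar, tilt it to match the sloping lid and seat it flat in the shallow recess in the lid's face. Finish while still gripping the pull and pressing it flush into the recess with a steady, moderate push, as one does while the adhesive takes; leave the spice jars, salt shaker and mushroom where they stand.

Things in the scene. Friction and masses are not known exactly. Their poses are not given: they have to be found in the camera images.
- bin: white kitchen storage bin, fixed to the worktop, 260 mm wide (its y), 190 mm deep (its x), 158 mm high at the back and 89 mm at the front, with a pale wooden lid hinged along the top of the back wall. Origin: centre of the underside; x points from the front to the back, z up
- bin_lid (a joint): lid angle (rad): 0 = fully down on its stop, its face then sloping 20 degrees (0.349 rad) down to the bin's front; positive = raised, at most 1.3. The hinge is stiff: the lid stays where it is left; pushed down with some 5 N near the free edge, e.g. by shut fingertips on its upper face. Lid: 268 mm wide, 210 mm from hinge to free edge, 12 mm thick
- lid_hinge (a point): middle of the hinge line of the lid, at the lid's underside; its frame turns with the lid: x in the plane of the lid, from the free edge to the hinge, y along the hinge, z square out of the upper face. The lid turns about this y
- lid_push (a point): point on the lid's upper face, on its centre line, 18 mm from the free edge and 192 mm from the hinge; turns with the lid (same axes as lid_hinge)
- seat (a point): middle of the floor of the recess in the lid's upper face, 128 mm from the hinge; the recess is 96 mm long (y, along the hinge), 42 mm wide (x), 4 mm deep; the frame turns with the lid: x up the slope to the hinge, y along the recess, z square out of the lid
- pull: loose steel pull, about 120 g, flat on the worktop right of the bin: base plate 90 mm long (its y), 36 wide (x), 4 thick; above it, lengthwise in y, a flat-sided bar 76 mm long, 10 wide (x), from 27 to 40 mm above the plate's underside, on two 10 mm posts at y = +-33 mm (56 mm clear between them). Origin: centre of the plate's underside, z up through the bar. Fits the recess either way round
- pepper_jar: loose spice jar with dark cap, 41 mm across, 105 mm high, between the bin and the coffee mill, the nearer of two such jars; origin at its foot
- mushroom: brown mushroom, 48 mm across, 44 mm high, loose; origin at its foot
- salt_shaker: small clear salt shaker with metal cap, 44 mm across, 90 mm high, stands loose; origin at its foot
Mind the look-alikes: they are no part of the job. What is shaped like the pull but red is not meant.

How it is judged (in metres and radians):
On the way, in this order (a step that is already met when the one before it is completed fails the run):
1. the lid is fully down on its stop, the pull still lying on the worktop (value of joint bin_lid below 0.03 rad and height (world z) of pull below 0.01 m), for 0.2 s.
2. with the lid still down, the pull is lifted clear of the worktop in the fingers (value of joint bin_lid below 0.03 rad and height (world z) of pull above 0.04 m and contact force between pull and the fingers above 1 N and contact force between pull and bin below 0.1 N), for 0.2 s.
At the end, for the whole second after the job is handed in: the lid is on its stop (within 0.03 rad); the pull lies in the recess, its plate within 0.05 rad of the lid's slope and its underside within 1.6 mm of the recess floor (within 6 mm of the middle, 0.15 rad along it); the fingers still grip it and press it on the lid with 3 to 40 N (value of joint bin_lid below 0.03 rad and angle between the z axis of pull and the z axis of seat, either way round below 0.05 rad and angle between the y axis of pull and the y axis of seat, either way round below 0.15 rad and z of pull in the frame of seat between -0.002 and 0.0016 m and x of pull in the frame of seat between -0.006 and 0.006 m and y of pull in the frame of seat between -0.006 and 0.006 m and contact force between pull and bin between 3 and 40 N and contact force between pull and the fingers above 3 N); the arm keeps its last pose, push and grip.
It fails at once if the lid slams: its free edge drops onto the stop faster than about 0.26 m/s (1.2 rad/s) (value of joint bin_lid below 0.2 rad and velocity of joint bin_lid below -1.2 rad/s).
It fails at once if the pepper jar is moved or tipped (distance of pepper_jar from where it was at the start of the episode above 0.02 m).
It fails at once if the mushroom is moved (distance of mushroom from where it was at the start of the episode above 0.02 m).
It fails at once if the salt shaker is moved or tipped (distance of salt_shaker from where it was at the start of the episode above 0.02 m).
It also fails if it takes over 72 s, if anything falls off the work surface, if the arm or the gripper's body presses on something with over 40 N, if the wrist force passes 120 N, or if a joint passes its speed limit or range.

## Working session

There is one attempt and no reset: what is moved stays moved. The work goes in short steps, Python scripts to look and compute and a shell command to move; the robot and the scene stay as the last step left them, time stands still between calls to the robot, and variables do not carry over. Pictures are saved under pics/ and viewed, and the job is handed in when it is done.

```bash
mkdir -p pics; ls; python3 - <<'E'
from workcell import *
import cv2
print(get_obs())
for n in ("side","top"):
    im=read_camera(n); cv2.imwrite(f"pics/{n}0.png",im[:,:,::-1]); p=camera_params(n); print(n,p)
    for t in ("pull","seat","lid_hinge","lid_push","bin","pepper_jar","mushroom","salt_shaker"):
        print(t,[(list(map(int,d["at"])),round(d["p"],2)) for d in place_of(n,t)][:4])
E
```

```text
pics
{'t': 0.0, 'joints': array([-1.28498199e+00,  2.38751709e-01, -1.42963939e-02,  1.31920126e+00,
        5.43752344e-06,  1.57078141e+00]), 'qd': array([ 0.00033401,  0.00019766, -0.00040047,  0.00031466,  0.00198496,
       -0.00072445]), 'tau': array([ 3.34828044e-03, -5.38777685e+01,  3.46435010e+01,  1.84291438e-02,
        4.86633708e-04,  4.18479289e-06]), 'tool_pos': array([ 147.88171227, -503.23200383,  196.37651289]), 'orientation': array([-1.57224936e+00,  5.45918742e-06, -2.85576342e+00]), 'force': array([ 0.49229628, -0.07529081, -0.56288472]), 'torque': array([0.02125001, 0.00399241, 0.00956372]), 'gripper_width': 85.32361646323055}
side {'mtx': array([[436.43695052,   0.        , 317.89068938],
       [  0.        , 436.43695052, 233.54024314],
       [  0.        ,   0.        ,   1.        ]]), 'R': array([[ 0.96702098, -0.25387326, -0.02046431],
       [-0.12031572, -0.38451462, -0.91524458],
       [ 0.2244873 ,  0.88752289, -0.40237865]]), 't': array([-432.30642197,  213.40792521,  730.17272785])}
pull [([243, 284], 0.64), ([346, 415], 0.57)]
seat [([320, 173],
[... 156 characters left out ...]
([354, 352], 0.63)]
salt_shaker [([276, 235], 0.79)]
top {'mtx': array([[492.53438084,   0.        , 313.33032174],
       [  0.        , 492.53438084, 238.86064039],
       [  0.        ,   0.        ,   1.        ]]), 'R': array([[ 0.02332987, -0.99972648, -0.00163865],
       [-0.98881865, -0.02283378, -0.14736449],
       [ 0.14728677,  0.00505833, -0.9890809 ]]), 't': array([ 91.0276069 , 485.75799166, 992.049344  ])}
pull [([277, 316], 0.86), ([473, 274], 0.83)]
seat [([273, 209], 0.7)]
lid_hinge [([284, 159], 0.72)]
lid_push [([260, 238], 0.96), ([474, 273], 0.64)]
bin []
pepper_jar [([420, 199], 0.98)]
mushroom [([415, 243], 0.71)]
salt_shaker [([173, 262], 0.59), ([283, 159], 0.58)]
```

View pics/side0.png

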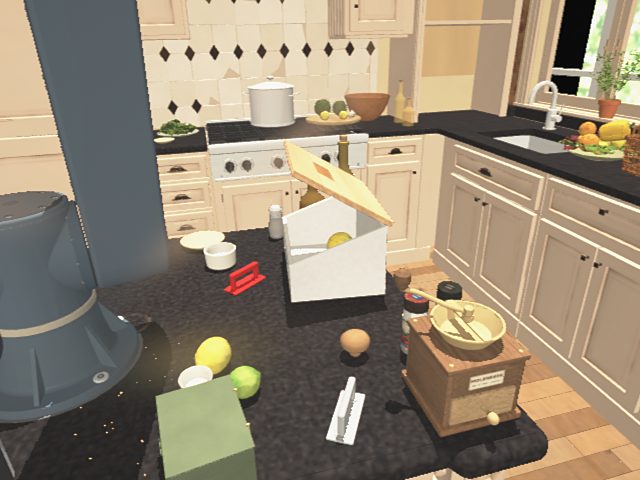

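View pics/top0.png

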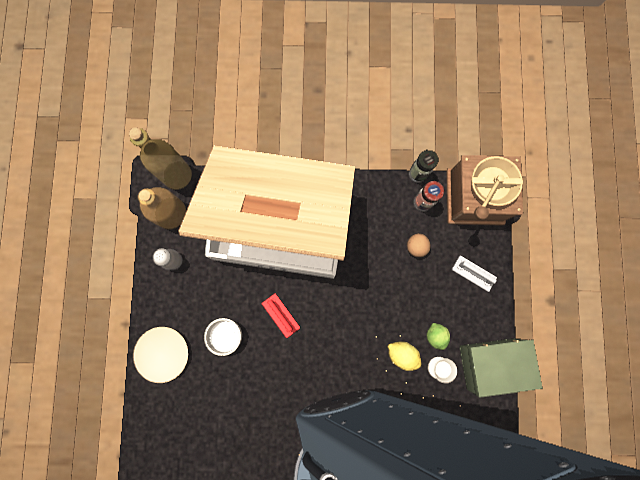

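The steel pull is at side (346,415) and top (474,274). The look-alike is the red one, at side (245,280) and top (280,316), and it is not meant. The lid is raised, with its hinge at the far side. Next I'll crop in on the pull and triangulate the points.

```bash
cat > h.py <<'E'
import numpy as np, cv2
from workcell import *
P={n:camera_params(n) for n in("side","top")}
def ray(n,uv):
    p=P[n];d=np.linalg.inv(p["mtx"])@np.array([uv[0],uv[1],1.]);c=-p["R"].T@p["t"];d=p["R"].T@d;return c,d/np.linalg.norm(d)
def onz(n,uv,z):
    c,d=ray(n,uv);return c+d*(z-c[2])/d[2]
def tri(a,b):
    c1,d1=ray("side",a);c2,d2=ray("top",b)
    A=np.stack([d1,-d2],1);s=np.linalg.lstsq(A,c2-c1,rcond=None)[0]
    x,y=c1+s[0]*d1,c2+s[1]*d2;return (x+y)/2,np.linalg.norm(x-y)
def proj(n,X):
    p=P[n];q=p["mtx"]@(p["R"]@np.asarray(X,float)+p["t"]);return q[:2]/q[2]
def crop(n,name,x0,y0,x1,y1,f=5,im=None):
    im=read_camera(n) if im is None else im
    cv2.imwrite(f"pics/{name}.png",cv2.resize(im[y0:y1,x0:x1,::-1],None,fx=f,fy=f,interpolation=cv2.INTER_CUBIC))
E
python3 - <<'E'
from h import *
np.set_printoptions(precision=1,suppress=True)
for n,a,b in [("hinge",(373,202),(284,159)),("seat",(320,173),(273,209)),("push",(298,153),(260,238)),("pull",(346,415),(473,274)),("jar",(411,346),(420,199)),("mush",(354,352),(415,243)),("salt",(276,235),(173,262))]:
    print(n,*tri(a,b))
a=cv2.imread("pics/top0.png");b=cv2.imread("pics/side0.png")
crop("top","c1",445,245,505,305,6,a[:,:,::-1]);crop("side","c2",320,365,380,455,6,b[:,:,::-1])
crop("top","c3",170,130,380,290,3,a[:,:,::-1])
A=cv2.imread("pics/c1.png");B=cv2.imread("pics/c2.png");B=cv2.resize(B,(240,360));cv2.imwrite("pics/c12.png",np.hstack([A,B]))
E
```

```text
hinge [615.8 160.2 159.6] 0.5049184600248653
seat [502.8 171.3 232.1] 2.6198696908614196
push [453.6 185.5 273.3] 12.043965088720547
pull [ 422.7 -240.7    0.7] 3.788533317786451
jar [ 580.2 -127.9    0.9] 3.9476768130011046
mush [ 482.1 -116.2    1.3] 5.291915295940659
salt [433.3 401.5   2.9] 3.6672084815458117
```

View pics/c12.png

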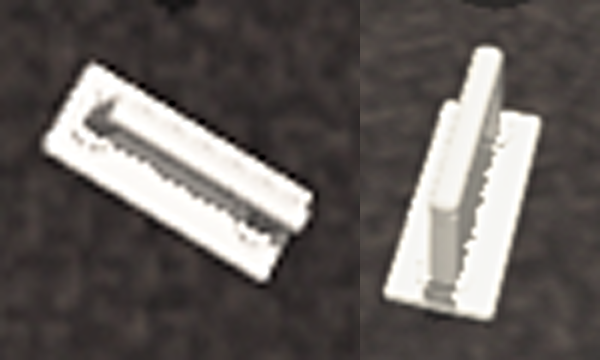

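View pics/c3.png

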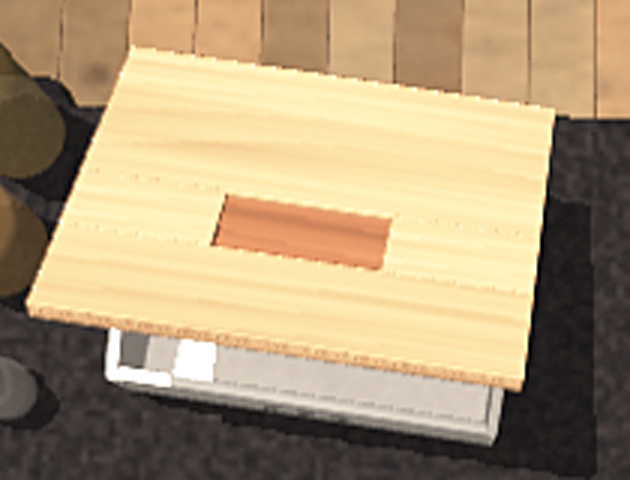

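The crop shows the grey-white steel pull, base plate with its bar on two posts; the red one is ruled out. Next I'll fit the lid model to its corners and the pull outline to its blob.

```bash
cat >> h.py <<'E'
def Rz(a):c,s=np.cos(a),np.sin(a);return np.array([[c,-s,0],[s,c,0],[0,0,1.]])
def Ry(a):c,s=np.cos(a),np.sin(a);return np.array([[c,0,s],[0,1,0],[-s,0,c]])
# lid frame: angle th=0 -> x slopes up 20deg to hinge; raised -> Ry(+) 
def lidR(yaw,th):return Rz(yaw)@Ry(th-0.349)
E
python3 - <<'E'
from h import *
from scipy.optimize import least_squares
np.set_printoptions(precision=3,suppress=True)
L=[[0,134,12],[0,-134,12],[-210,-134,12],[-210,134,12],[-107,48,12],[-107,-48,12],[-149,-48,12],[-149,48,12]]
T=[(213.3,146),(354.7,166),(344.7,256),(180,231),(245.3,195),(300.7,202.3),(296.7,220),(241,212)]
def f(p):
    R=lidR(p[3],p[4]);r=[]
    for l,t in zip(L,T): r+=list(proj("top",p[:3]+R@np.array(l))-t)
    for l,t in (([0,0,0],(373,202)),([-128,0,8],(320,173))): r+=list((proj("side",p[:3]+R@np.array(l,float))-t)*.5)
    return r
s=least_squares(f,[615,160,160,-.1,.9],loss="soft_l1");p=s.x;print(p);print(np.array(s.fun).reshape(-1,2))
for th in (p[4],0):
    R=lidR(p[3],th);print("push",p[:3]+R@[-192,0,12],"seat",p[:3]+R@[-128,0,8])
# pull outline
im=cv2.imread("pics/top0.png");g=im[250:300,445:505]
m=cv2.morphologyEx((g.min(2)>110).astype("uint8"),cv2.MORPH_CLOSE,np.ones((5,5)))
c=max(cv2.findContours(m,0,1)[0],key=cv2.contourArea);print(cv2.minAreaRect(c))
# plate corners from crop (excluding bar): x/6+445,y/6+245
for q in [(92,65),(45,145),(270,280)]:
    print(onz("top",(q[0]/6+445-.4,q[1]/6+245-.4),4))
im=cv2.imread("pics/side0.png")
for q in [(445-360,105),(540-360,118),(493-360,318),(388-360,300)]:
    print("s",onz("side",(q[0]*1.5/6+320,q[1]*1.5/6+365),4))
E
```

```text
[612.225 161.359 157.827  -0.125   0.872]
[[-0.509  0.051]
 [ 0.18   0.445]
 [ 0.117  0.488]
 [-0.605  1.02 ]
 [ 0.629 -1.304]
 [ 0.067 -0.62 ]
 [ 0.441 -0.069]
 [-0.416 -0.354]
 [-0.941  0.395]
 [ 0.907  0.436]]
push [453.145 181.305 264.145] seat [506.172 174.657 228.706]
push [429.13  184.316 103.447] seat [490.162 176.664 121.574]
((29.397058486938477, 23.338233947753906), (44.24663543701172, 16.97835922241211), 30.963754653930664)
[ 459.666 -212.251    4.   ]
[ 430.649 -194.97     4.   ]
[ 384.699 -273.483    4.   ]
s [ 430.808 -198.95     4.   ]
s [ 462.392 -214.748    4.   ]
s [ 417.488 -292.495    4.   ]
s [ 386.807 -276.643    4.   ]
```

```bash
R='{"hand":0,"translation":[0,-15,0],"twist":-8.5}'; python3 -m crank '[{"hand":0,"translation":[0,-15,0],"twist":-8.5},{"hand":0,"translation":[0,-15,0],"twist":-8.5},{"hand":0,"translation":[0,-15,0],"twist":-8.5},{"hand":0,"translation":[0,-15,0],"twist":-8.5},{"hand":0,"translation":[0,-15,0],"twist":-8.5},{"hand":0,"translation":[0,-15,0],"twist":-8.5},{"hand":0,"translation":[0,-15,0],"twist":-8.5},{"hand":0,"translation":[0,-15,0],"twist":-8.5}]' 20
python3 -m crank '[{"hand":0,"translation":[0,-7,0],"twist":-8.5},{"hand":0,"translation":[0,-7,0],"twist":-8.5},{"hand":0,"translation":[0,0,0],"twist":-8.5},{"hand":0,"translation":[0,0,0],"twist":-8.5},{"hand":0,"translation":[0,0,0],"twist":-8.5},{"hand":0,"translation":[0,0,0],"twist":-8.5},{"hand":0,"translation":[0,0,0],"twist":-8.5},{"hand":0,"translation":[0,0,0],"twist":-8.5}]'
python3 -m crank '[{"hand":0,"translation":[0,0,0],"twist":-8.5},{"hand":0,"translation":[0,0,0],"twist":-8.5},{"hand":0,"translation":[0,0,0],"twist":-3.5},{"hand":0,"translation":[0,0,0],"twist":0}]'
```

```text
t: 1.7
tool_pos: [148.0, -503.6, 317.6]
orientation: [-1.571, 0.0, -1.663]
force: [-0.0, 0.1, 0.5]
gripper_width: -0.1
t: 2.5
tool_pos: [148.0, -503.7, 331.0]
orientation: [-1.571, 0.0, -0.476]
force: [-0.6, 0.2, -0.2]
gripper_width: 0.0
t: 2.9
tool_pos: [148.0, -503.7, 331.0]
orientation: [-1.571, 0.0, -0.124]
force: [0.0, -0.0, -0.3]
gripper_width: -0.1
```

```bash
python3 -m crank '[{"hand":0,"translation":[13,0,40],"twist":0},{"hand":0,"translation":[13,0,40],"twist":0},{"hand":0,"translation":[13,0,40],"twist":0},{"hand":0,"translation":[13,0,40],"twist":0},{"hand":0,"translation":[13,0,40],"twist":0},{"hand":0,"translation":[13,0,40],"twist":0},{"hand":0,"translation":[13,0,40],"twist":0},{"hand":0,"translation":[13,0,40],"twist":0}]'
python3 -m crank '[{"hand":0,"translation":[13,0,40],"twist":0},{"hand":0,"translation":[13,0,40],"twist":0},{"hand":0,"translation":[13,0,40],"twist":0},{"hand":0,"translation":[13,0,40],"twist":0},{"hand":0,"translation":[13,0,40],"twist":0},{"hand":0,"translation":[13,0,40],"twist":0},{"hand":0,"translation":[13,0,40],"twist":0},{"hand":0,"translation":[13,0,40],"twist":0}]'
```

```text
t: 3.7
tool_pos: [291.2, -197.5, 331.2]
orientation: [-1.571, -0.001, -0.127]
force: [1.6, -0.3, 0.8]
gripper_width: -0.1
t: 4.5
tool_pos: [434.2, 107.5, 331.2]
orientation: [-1.571, -0.001, -0.126]
force: [0.6, -1.0, 0.5]
gripper_width: 0.1
```

```bash
python3 - <<'E'
from h import *
o=get_obs();print(o["t"],o["tool_pos"],o["orientation"],o["joints"])
d=np.array([451.5,181.6])-o["tool_pos"][:2];print("tool x",d@[.9922,-.1247],"tool z",d@[.1247,.9922])
crop("side","s1",0,0,640,480,1)
E
```

```text
4.5 [434.15223711 107.4711998  331.18180459] [-1.57059975e+00 -5.11642109e-04 -1.26376733e-01] [ 2.42665469e-01  9.21650073e-02  1.45310677e-01  1.62339389e+00
 -1.21897815e-06  3.69042151e-01]
tool x 7.968588957883709 tool z 75.71386159622818
```

View pics/s1.png

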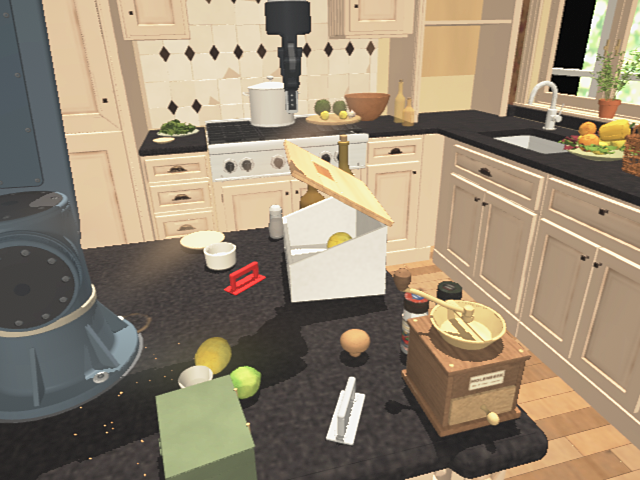

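The shut fingertips at (292,108) are above the lid's free edge at (287,145). The view is clear, so I'll move over the push point and go down gently.

```bash
python3 -m crank '[{"hand":0,"translation":[4,0,38],"twist":0},{"hand":0,"translation":[4,0,38],"twist":0},{"hand":0,"translation":[0,15,0],"twist":0},{"hand":0,"translation":[0,15,0],"twist":0},{"hand":0,"translation":[0,15,0],"twist":0},{"hand":0,"translation":[0,10,0],"twist":0},{"hand":0,"translation":[0,5,0],"twist":0},{"hand":0,"translation":[0,5,0],"twist":0}]'
```

```text
t: 5.35
tool_pos: [451.2, 179.9, 266.1]
orientation: [-1.571, -0.0, -0.125]
force: [0.8, -0.1, 0.6]
gripper_width: -0.0
```

```bash
python3 -m crank '[{"hand":0,"translation":[0,6,0],"twist":0},{"hand":0,"translation":[-2,8,0],"twist":0},{"hand":0,"translation":[-2,8,0],"twist":0},{"hand":0,"translation":[-2,8,0],"twist":0},{"hand":0,"translation":[-2,8,0],"twist":0},{"hand":0,"translation":[-2,8,0],"twist":0},{"hand":0,"translation":[-2,8,0],"twist":0},{"hand":0,"translation":[-2,8,0],"twist":0}]'
python3 - <<'E'
from h import *
crop("side","s2",200,80,460,320,3)
E
```

```text
t: 6.15
tool_pos: [437.0, 181.8, 203.4]
orientation: [-1.571, 0.0, -0.124]
force: [-1.1, 0.7, 2.3]
gripper_width: 0.2
```

View pics/s2.png

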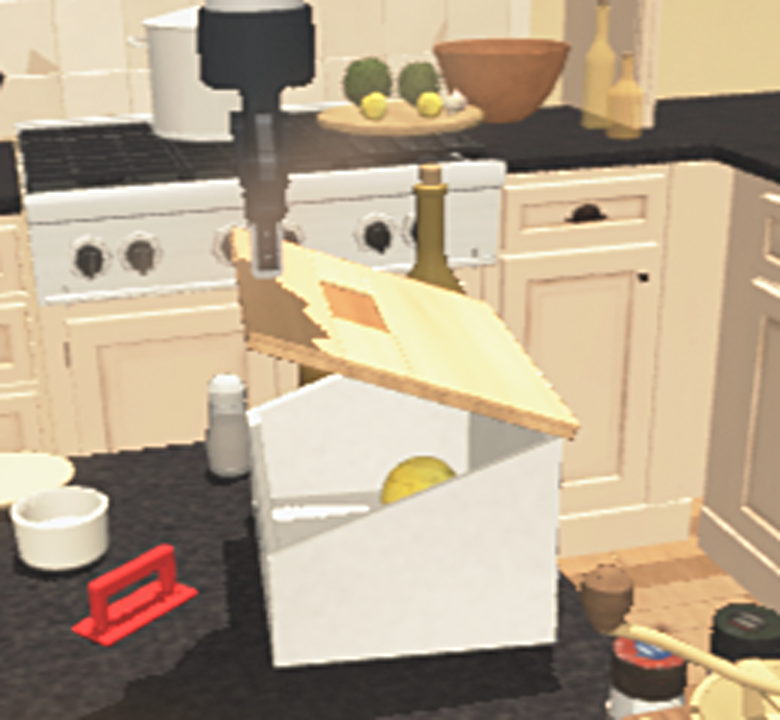

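The lid is following the fingertips, which sit on its face near the free edge at about (265,270) in the crop. I'll keep going.

```bash
python3 -m crank '[{"hand":0,"translation":[-2,8,0],"twist":0},{"hand":0,"translation":[-2,8,0],"twist":0},{"hand":0,"translation":[-1,8,0],"twist":0},{"hand":0,"translation":[-1,8,0],"twist":0},{"hand":0,"translation":[0,8,0],"twist":0},{"hand":0,"translation":[0,8,0],"twist":0},{"hand":0,"translation":[0,8,0],"twist":0},{"hand":0,"translation":[0,7,0],"twist":0}]'
python3 -m crank '[{"hand":0,"translation":[0,6,0],"twist":0},{"hand":0,"translation":[0,5,0],"twist":0},{"hand":0,"translation":[0,4,0],"twist":0},{"hand":0,"translation":[0,4,0],"twist":0},{"hand":0,"translation":[0,4,0],"twist":0},{"hand":0,"translation":[0,3,0],"twist":0},{"hand":0,"translation":[0,3,0],"twist":0}]'
```

```text
t: 7.0
tool_pos: [431.2, 182.4, 140.2]
orientation: [-1.571, 0.0, -0.124]
force: [-1.3, 0.4, 1.2]
gripper_width: -0.3
t: 7.7
tool_pos: [431.6, 182.5, 111.9]
orientation: [-1.571, -0.001, -0.124]
force: [-0.2, -1.6, 1.6]
gripper_width: -0.2
```

```bash
python3 -m crank '[{"hand":0,"translation":[0,2,0],"twist":0},{"hand":0,"translation":[0,2,0],"twist":0},{"hand":0,"translation":[0,2,0],"twist":0}]'; python3 -m crank '[{"hand":0,"translation":[0,2,0],"twist":0},{"hand":0,"translation":[0,0,0],"twist":0}]'
```

```text
t: 8.0
tool_pos: [431.6, 182.6, 106.1]
orientation: [-1.57, -0.001, -0.124]
force: [-0.0, 0.4, 2.3]
gripper_width: -0.0
t: 8.2
tool_pos: [431.1, 182.5, 103.8]
orientation: [-1.571, 0.0, -0.124]
force: [0.1, -0.5, -0.2]
gripper_width: -0.1
```

```bash
python3 -m crank '[{"hand":0,"translation":[0,2,0],"twist":0},{"hand":0,"translation":[0,0,0],"twist":0}]';python3 -m crank '[{"hand":0,"translation":[0,2,0],"twist":0},{"hand":0,"translation":[0,0,0],"twist":0}]'; python3 - <<'E'
from h import *
crop("side","s3",200,80,460,320,3)
print(get_obs()["force"])
E
```

```text
t: 8.4
tool_pos: [431.2, 182.5, 101.8]
orientation: [-1.571, 0.0, -0.124]
force: [0.7, -0.1, 0.2]
gripper_width: 0.4
t: 8.6
tool_pos: [431.2, 182.5, 99.8]
orientation: [-1.571, 0.0, -0.124]
force: [0.4, 0.6, 0.7]
gripper_width: -0.5
[-0.39380365 -0.03730079  0.32730813]
```

View pics/s3.png

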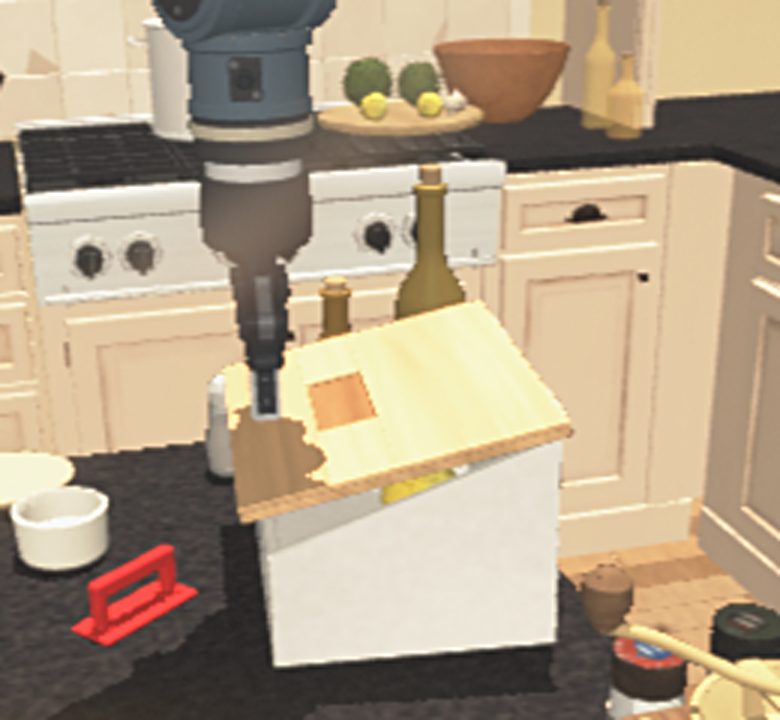

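```bash
python3 - <<'E'
from h import *
np.set_printoptions(precision=1,suppress=True)
p=[612.2,161.4,157.8]
for th in (0,.05,.1,.15,.2):
    R=lidR(-.125,th)
    print(th,[((proj("side",p+R@np.array(l,float))-[200,80])*3) for l in ([-210,-134,0],[0,-134,0],[0,134,12],[-210,134,12],[-149,-48,12])])
B=lambda x,y,z:(proj("side",np.array(p)*[1,1,0]+Rz(-.125)@np.array([x,y,z],float))-[200,80])*3
print(B(-190,-130,0),B(0,-130,0),B(-190,-130,89),B(0,-130,158))
tp=np.array([431.2,182.5,99.8]);print("tcp px",(proj("side",tp)-[200,80])*3)
E
```

```text
0 [array([257.7, 564.8]), array([564.7, 439. ]), array([468.8, 300.8]), array([230.8, 399.4]), array([324.4, 459. ])]
0.05 [array([251.6, 551.3]), array([564.7, 439. ]), array([469.5, 300.5]), array([226.6, 388. ]), array([321.4, 449.6])]
0.1 [array([246.3, 537.4]), array([564.7, 439. ]), array([470.2, 300.3]), array([223.1, 376.3]), array([319. , 439.9])]
0.15 [array([241.7, 523.1]), array([564.7, 439. ]), array([470.9, 300.1]), array([220.1, 364.4]), array([317.1, 430. ])]
0.2 [array([237.8, 508.4]), array([564.7, 439. ]), array([471.7, 299.9]), array([217.8, 352.2]), array([315.8, 420. ])]
[274.8 675.2] [552.8 650.2] [268.5 556.8] [563.  436.3]
tcp px [265.8 460.6]
```

```bash
python3 - <<'E'
from h import *
np.set_printoptions(precision=1,suppress=True)
print(proj("side",[434,107.5,331]),"seen 292,108")
print((proj("side",[437,181.8,203.4])-[200,80])*3,"seen 265,272")
crop("side","s4",200,80,460,320,3)
crop("top","t4",140,100,400,340,3)
print(get_obs()["tool_pos"],get_obs()["joints"])
E
```

```text
[292.1 132.4] seen 292,108
[267.1 323.3] seen 265,272
[431.1 182.5  99.9] [ 0.4  0.2 -0.3  1.   0.   0.5]
```

View pics/s4.png

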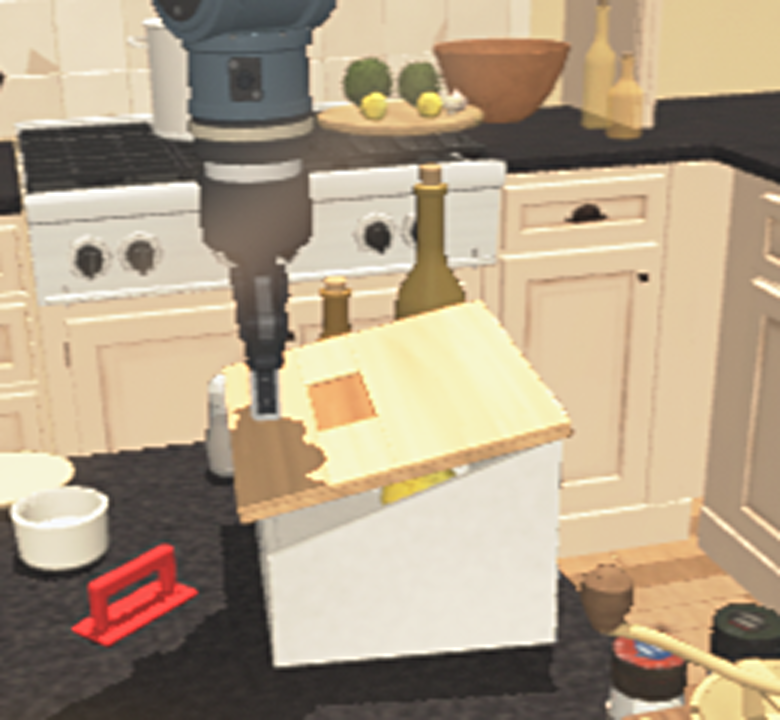

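View pics/t4.png

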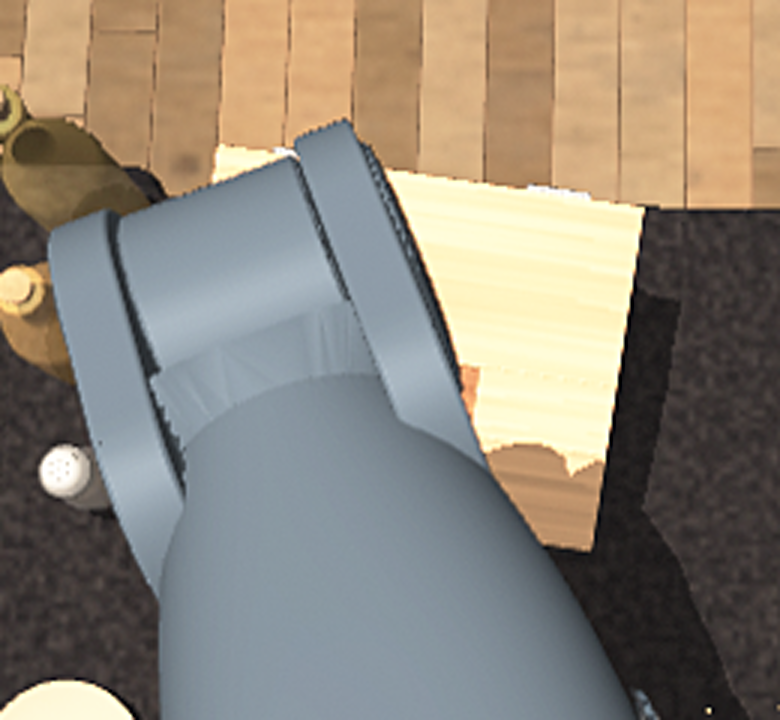

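The picture disagrees with the arm's reading. The lid is still about 0.17 rad up, and the visible fingertip at crop (265,415) rests on it roughly 36 mm above the reported TCP. I'll keep lowering in small steps and watch the force.

```bash
python3 -m crank '[{"hand":0,"translation":[0,3,0],"twist":0},{"hand":0,"translation":[0,3,0],"twist":0},{"hand":0,"translation":[0,0,0],"twist":0}]';python3 -m crank '[{"hand":0,"translation":[0,3,0],"twist":0},{"hand":0,"translation":[0,3,0],"twist":0}]';  python3 -m crank '[{"hand":0,"translation":[0,2,0],"twist":0},{"hand":0,"translation":[0,0,0],"twist":0}]'; python3 - <<'E'
from h import *
crop("side","s5",200,80,460,320,3)
E
```

```text
t: 9.05
tool_pos: [431.1, 182.5, 93.6]
orientation: [-1.571, 0.0, -0.124]
force: [-0.6, 1.0, -0.7]
gripper_width: -0.0
t: 9.25
tool_pos: [431.5, 182.6, 87.9]
orientation: [-1.571, -0.0, -0.124]
force: [1.4, 0.1, 1.1]
gripper_width: -0.0
t: 9.45
tool_pos: [431.0, 182.4, 85.7]
orientation: [-1.571, 0.001, -0.124]
force: [-1.1, 0.3, 0.1]
gripper_width: -0.1
```

View pics/s5.png

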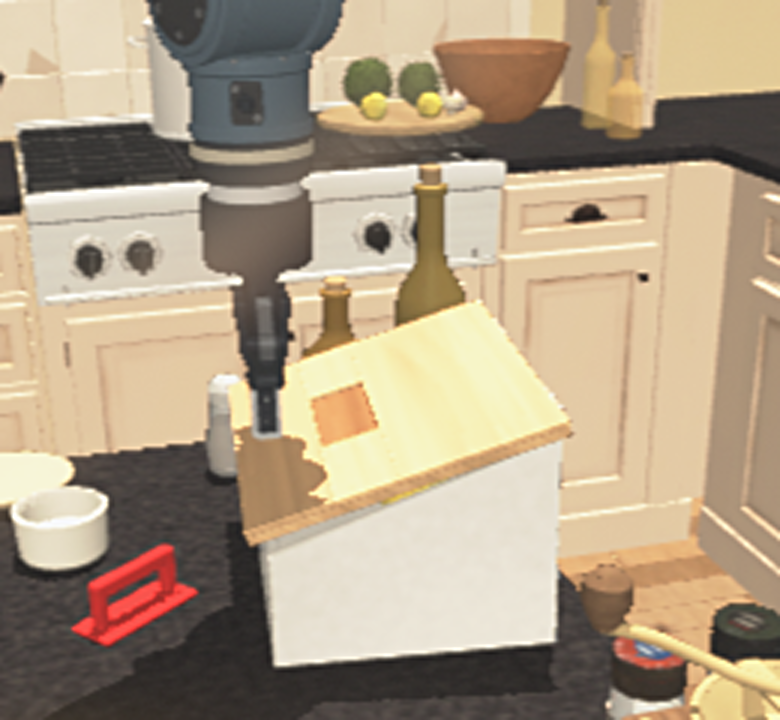

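```bash
python3 -m crank '[{"hand":0,"translation":[0,3,0],"twist":0},{"hand":0,"translation":[0,3,0],"twist":0}]';python3 -m crank '[{"hand":0,"translation":[0,2,0],"twist":0},{"hand":0,"translation":[0,2,0],"twist":0}]';  python3 -m crank '[{"hand":0,"translation":[0,2,0],"twist":0},{"hand":0,"translation":[0,2,0],"twist":0}]'
```

```text
t: 9.7
tool_pos: [431.5, 182.6, 80.0]
orientation: [-1.571, -0.0, -0.124]
force: [0.6, -1.1, 1.6]
gripper_width: -0.3
t: 9.9
tool_pos: [431.3, 182.6, 75.9]
orientation: [-1.571, 0.0, -0.124]
force: [1.0, 0.3, 1.8]
gripper_width: -0.1
t: 10.1
tool_pos: [431.6, 182.6, 72.8]
orientation: [-1.57, -0.001, -0.124]
force: [-7.2, -3.4, 31.5]
gripper_width: -0.0
```

```bash
python3 - <<'E'
from h import *
o=get_obs();print(o["tool_pos"],o["force"])
crop("side","s6",200,80,460,320,3)
E
```

```text
[431.61677653 182.60996634  72.76721868] [-7.1873217  -3.43085507 31.45333294]
```

View pics/s6.png

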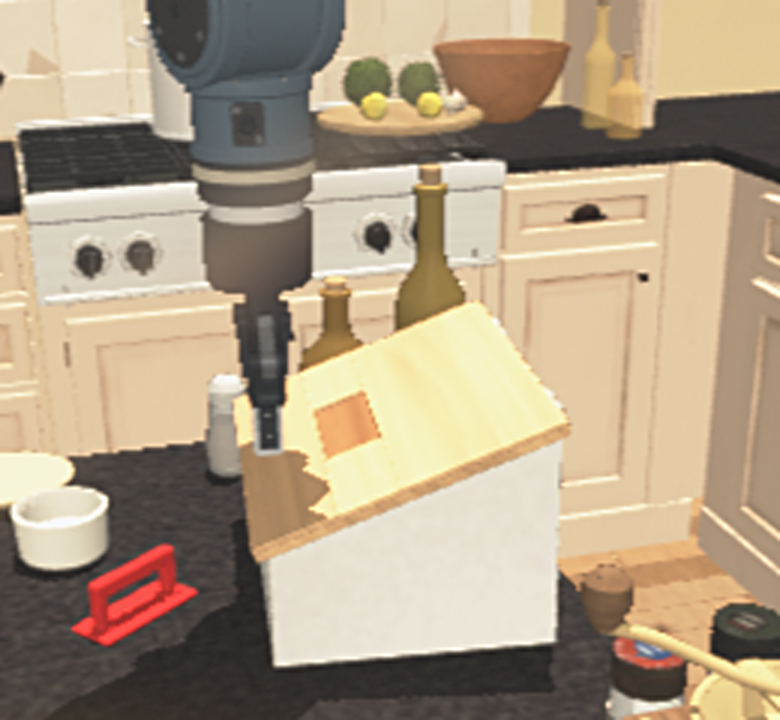

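The lid is on its stop: the force jumped to 31 N and the image matches th≈0. The real fingertip is about 34 mm above the reported TCP when shut, and I'll allow for that from here on. Next I'll lift off and head to the pull.

```bash
python3 -m crank '[{"hand":0,"translation":[0,-10,0],"twist":0},{"hand":0,"translation":[0,-30,0],"twist":0},{"hand":0,"translation":[0,-40,0],"twist":0},{"hand":0,"translation":[0,-40,0],"twist":0},{"hand":0,"translation":[5,0,-42],"twist":0},{"hand":0,"translation":[5,0,-42],"twist":0},{"hand":0,"translation":[5,0,-42],"twist":0},{"hand":40,"translation":[5,0,-42],"twist":0}]'
python3 -m crank '[{"hand":85,"translation":[4,0,-42],"twist":0},{"hand":85,"translation":[4,0,-42],"twist":0},{"hand":85,"translation":[4,0,-42],"twist":0},{"hand":85,"translation":[4,0,-42],"twist":0},{"hand":85,"translation":[4,0,-42],"twist":0},{"hand":85,"translation":[4,0,-42],"twist":7.6},{"hand":85,"translation":[0,0,0],"twist":7.6},{"hand":85,"translation":[0,0,0],"twist":7.6}]'
python3 - <<'E'
from h import *
np.set_printoptions(precision=3,suppress=True)
crop("side","s7",0,0,640,480,1);crop("top","t7",0,0,640,480,1)
o=get_obs();print(o["tool_pos"],o["orientation"],o["gripper_width"],o["joints"])
print(proj("side",o["tool_pos"]),proj("top",o["tool_pos"]))
E
```

```text
t: 10.95
tool_pos: [429.8, 12.0, 192.2]
orientation: [-1.571, 0.0, -0.124]
force: [0.9, 0.5, 0.5]
gripper_width: 13.2
t: 11.75
tool_pos: [422.2, -241.0, 191.6]
orientation: [-1.571, 0.001, -0.531]
force: [-0.4, 0.3, -0.9]
gripper_width: 84.8
[ 422.458 -239.994  191.763] [-1.571  0.001 -0.525] 84.95262840675511 [-0.517  0.174 -0.111  1.287  0.     0.008]
[345.001 298.291] [507.573 264.671]
```

View pics/s7.png

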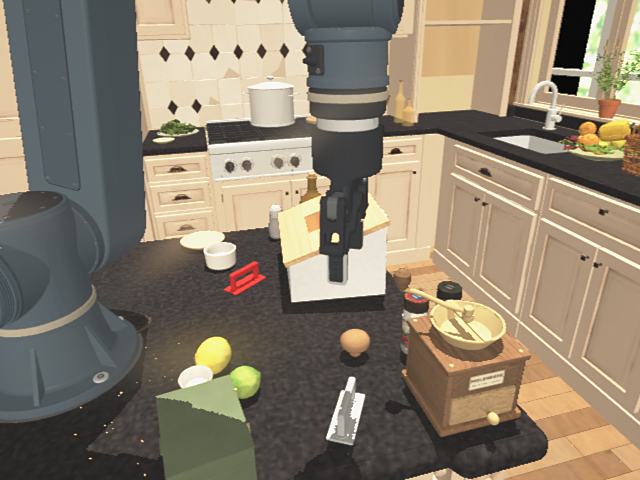

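View pics/t7.png

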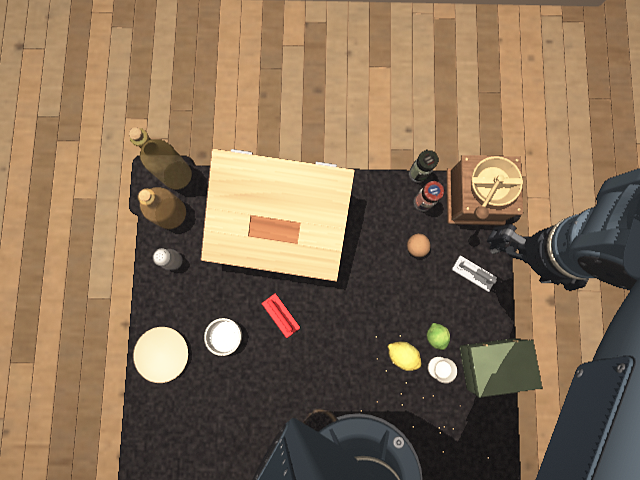

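```bash
python3 - <<'E'
from h import *
np.set_printoptions(precision=1,suppress=True)
crop("side","s8",290,160,400,310,5);crop("top","t8",440,180,600,310,5)
o=get_obs();T=o["tool_pos"]
print(-P["top"]["R"].T@P["top"]["t"],-P["side"]["R"].T@P["side"]["t"])
z=np.array([-np.sin(-.525),np.cos(-.525),0]);x=np.array([np.cos(-.525),np.sin(-.525),0])
for dz in (0,25,45):
  for k in (-42,42): 
    X=T+[0,0,dz]+k*z
    print(dz,k,"side",(proj("side",X)-[290,160])*5,"top",(proj("top",X)-[440,180])*5)
E
```

```text
[ 332.1   97.1 1052.9] [ 279.8 -675.7  480.3]
0 -42 side [236.7 786. ] top [443.  485.1]
0 42 side [309. 606.] top [231.1 360.6]
25 -42 side [236.4 692.3] top [474.8 479.9]
25 42 side [310.  521.5] top [256.4 351.8]
45 -42 side [236.2 614.6] top [501.5 475.5]
45 42 side [310.9 451.6] top [277.7 344.3]
```

View pics/s8.png

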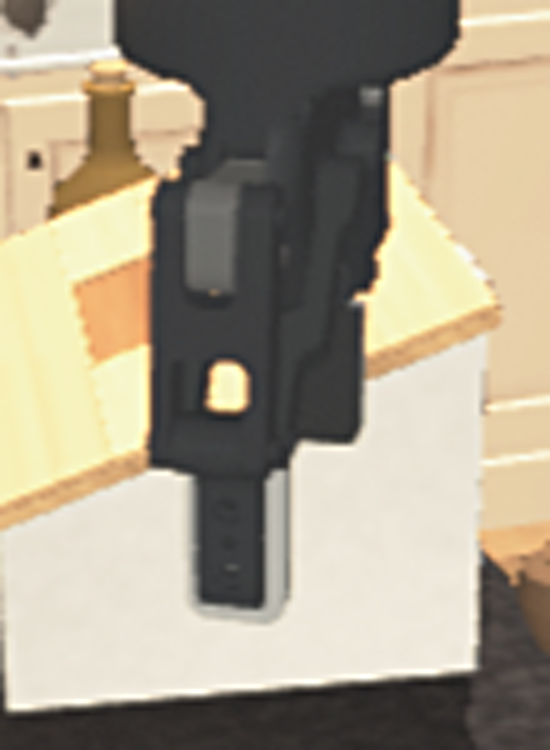

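View pics/t8.png

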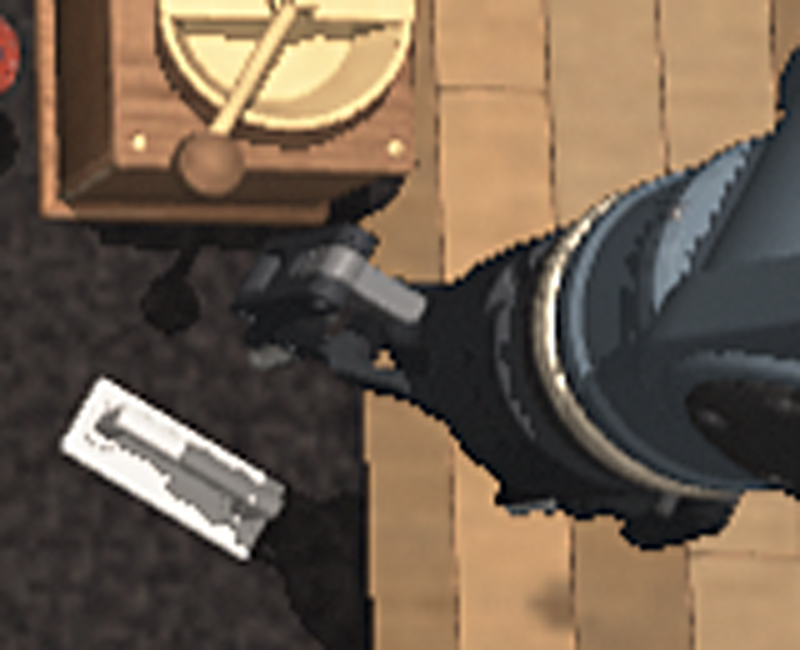

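The near fingertip at side (338,282) is about 45 mm above the reported TCP with the hand open, and in x and y it agrees. I'll check clearance to the coffee mill before descending.

```bash
python3 - <<'E'
from h import *
np.set_printoptions(precision=1,suppress=True)
for q in [(405,399),(440,427),(519,400)]: print(onz("side",q,0))
print("top of mill",[tri(a,b) for a,b in (((409,325),(460,157)),)])
for q in [(449,223),(509,223)]: print(onz("top",q,5))
a=read_camera("side");crop("side","s9",325,360,455,460,6,a)
t=read_camera("top")
g=a[370:450,320:375].min(2)
E
```

```text
[ 516.9 -235.2    0. ]
[ 540.5 -294.5    0. ]
[ 673.8 -281.9    0. ]
top of mill [(array([ 597.3, -174.9,   92.9]), np.float64(100.33312511072401))]
[ 529.5 -189.8    5. ]
[ 532.5 -319.3    5. ]
```

View pics/s9.png

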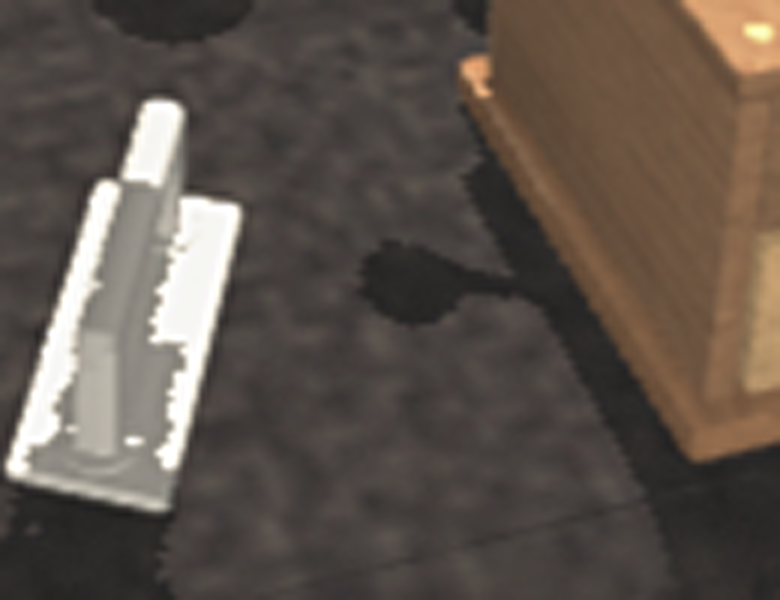

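```bash
python3 - <<'E'
from h import *
np.set_printoptions(precision=1,suppress=True)
c=[onz("side",(q[0]/6+325-.4,q[1]/6+360-.4),z) for q,z in (((105,182),4),((242,207),4),((170,510),2),((10,472),2))]
print(np.array(c)); c=np.array(c);print(c.mean(0));d=(c[0]+c[1]-c[2]-c[3])/2;print(np.linalg.norm(d),np.degrees(np.arctan2(d[1],d[0])))
b=[onz("side",(q[0]/6+325-.4,q[1]/6+360-.4),40) for q in ((163,103),(98,330))];print(np.array(b),np.mean(b,0))
o=get_obs();print(o["tool_pos"],o["orientation"])
E
```

```text
[[ 432.8 -196.7    4. ]
 [ 462.6 -214.     4. ]
 [ 417.6 -290.9    2. ]
 [ 387.1 -272.1    2. ]]
[ 425.  -243.4    3. ]
88.64912198412607 59.217447531655985
[[ 442.4 -212.1   40. ]
 [ 406.7 -274.    40. ]] [ 424.5 -243.1   40. ]
[ 422.9 -239.4  192. ] [-1.6  0.  -0.5]
```

```bash
python3 -m crank '[{"hand":85.4,"translation":[2.4,30,-2.6],"twist":0},{"hand":85.4,"translation":[0,35,0],"twist":0},{"hand":85.4,"translation":[0,35,0],"twist":0},{"hand":85.4,"translation":[0,35,0],"twist":0},{"hand":85.4,"translation":[0,30,0],"twist":0},{"hand":85.4,"translation":[0,20,0],"twist":0},{"hand":85.4,"translation":[0,0,0],"twist":0}]'
python3 - <<'E'
from h import *
np.set_printoptions(precision=3,suppress=True)
crop("side","s10",290,330,420,460,6);crop("top","t10",430,200,560,310,6)
o=get_obs();print(o["tool_pos"],o["orientation"],o["gripper_width"],o["force"])
E
```

```text
t: 12.75
tool_pos: [421.9, -241.7, 4.8]
orientation: [-1.571, 0.005, -0.52]
force: [-0.0, 0.3, 0.8]
gripper_width: 85.7
[ 423.812 -242.94     7.417] [-1.571  0.    -0.521] 85.40602726878117 [-0.033  0.087  0.062]
```

View pics/s10.png

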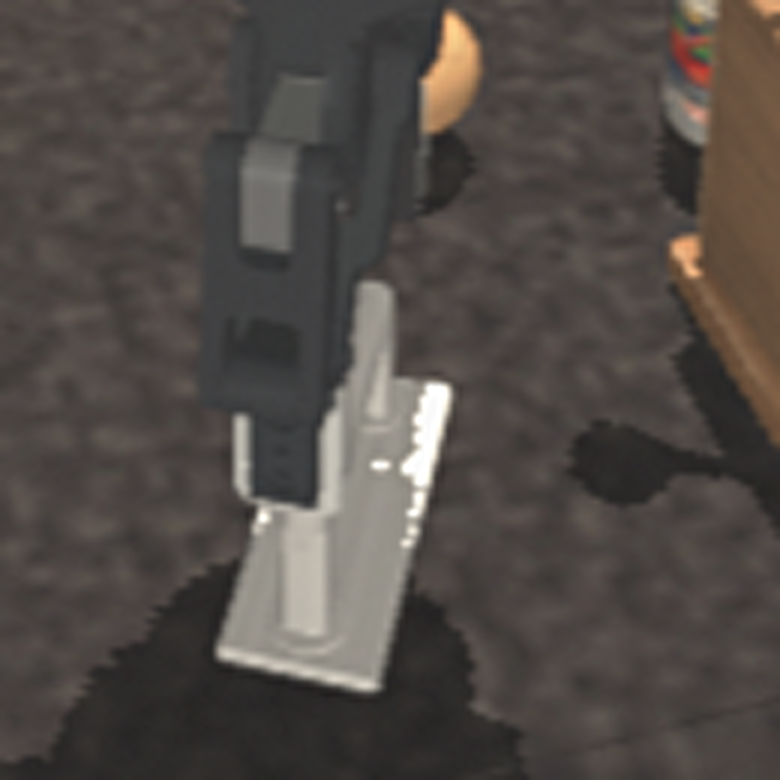

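View pics/t10.png

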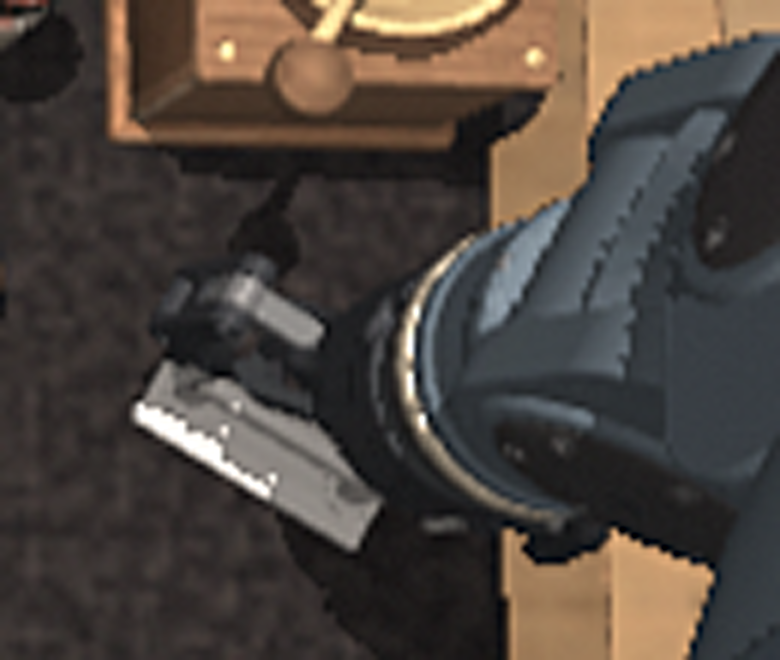

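```bash
python3 - <<'E'
from h import *
np.set_printoptions(precision=1,suppress=True)
T=np.array([423.8,-242.9,7.4]);y=-.521;z=np.array([-np.sin(y),np.cos(y),0]);x=np.array([np.cos(y),np.sin(y),0])
f=lambda X:(proj("side",X)-[290,330])*6
for dz in (42,45,48):print(dz,[f(T+[0,0,dz]-42.7*z+k*x) for k in(-11,0,11)],f(T+[0,0,dz]-57*z))
c=np.array([423.5,-243.2,0])
print("post end foot",[f(c-38*z+[0,0,4]+k*x) for k in (-5,0,5)],"top",[f(c-38*z+[0,0,40]+k*x) for k in(-5,0,5)])
print("plate near corners",[f(c-45*z+[0,0,0]+k*x) for k in(-18,18)], "far post",f(c+38*z+[0,0,40]))
E
```

```text
42 [array([244.8, 489.8]), array([295.5, 499.6]), array([346.7, 509.5])] [280.4 552.1]
45 [array([244.6, 479.1]), array([295.5, 488.9]), array([346.8, 498.8])] [280.3 541.3]
48 [array([244.5, 468.4]), array([295.5, 478.2]), array([346.9, 488. ])] [280.3 530.4]
post end foot [array([277.2, 635.3]), array([299.4, 639.9]), array([321.7, 644.5])] top [array([276.6, 512.8]), array([299.4, 517.3]), array([322.3, 521.7])]
plate near corners [array([212.2, 662.2]), array([373.9, 696.3])] far post [368.2 275.2]
```

```bash
python3 -m crank '[{"hand":85.4,"translation":[2,6,0],"twist":0},{"hand":85.4,"translation":[0,3,0],"twist":0},{"hand":85.4,"translation":[0,2,0],"twist":0}]'; python3 -m crank '[{"hand":85.4,"translation":[0,2,0],"twist":0},{"hand":85.4,"translation":[0,1,0],"twist":0}]'; python3 -m crank '[{"hand":85.4,"translation":[0,2,0],"twist":0},{"hand":85.4,"translation":[0,1,0],"twist":0}]'; python3 - <<'E'
from h import *
crop("side","s11",290,330,420,460,6);crop("top","t11",430,220,530,310,8)
o=get_obs();print(o["tool_pos"],o["orientation"],o["gripper_width"],o["force"])
E
```

```text
t: 13.15
tool_pos: [425.8, -244.4, -3.7]
orientation: [-1.571, -0.001, -0.522]
force: [-0.2, -0.4, -1.0]
gripper_width: 85.8
t: 13.35
tool_pos: [425.4, -244.1, -7.0]
orientation: [-1.571, -0.0, -0.522]
force: [-0.1, 0.1, 0.2]
gripper_width: 85.3
t: 13.55
tool_pos: [425.3, -244.1, -10.1]
orientation: [-1.571, 0.0, -0.522]
force: [0.8, 0.1, -0.4]
gripper_width: 85.5
[ 425.27516211 -244.09823826  -10.12574893] [-1.57072792e+00  3.10254273e-04 -5.22324161e-01] 85.50403573325609 [ 0.29997688  0.06500323 -0.34728483]
```

View pics/s11.png

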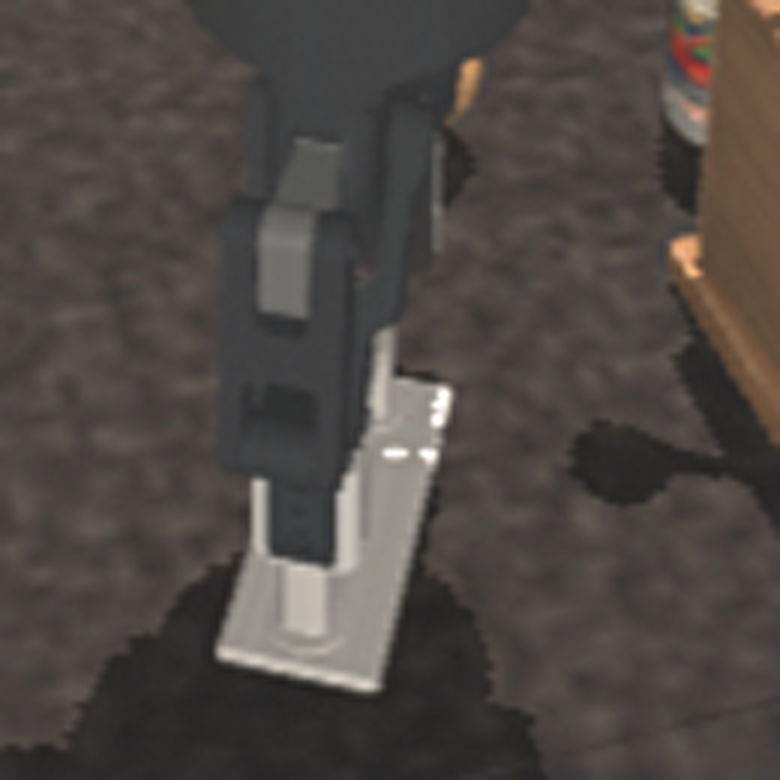

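View pics/t11.png

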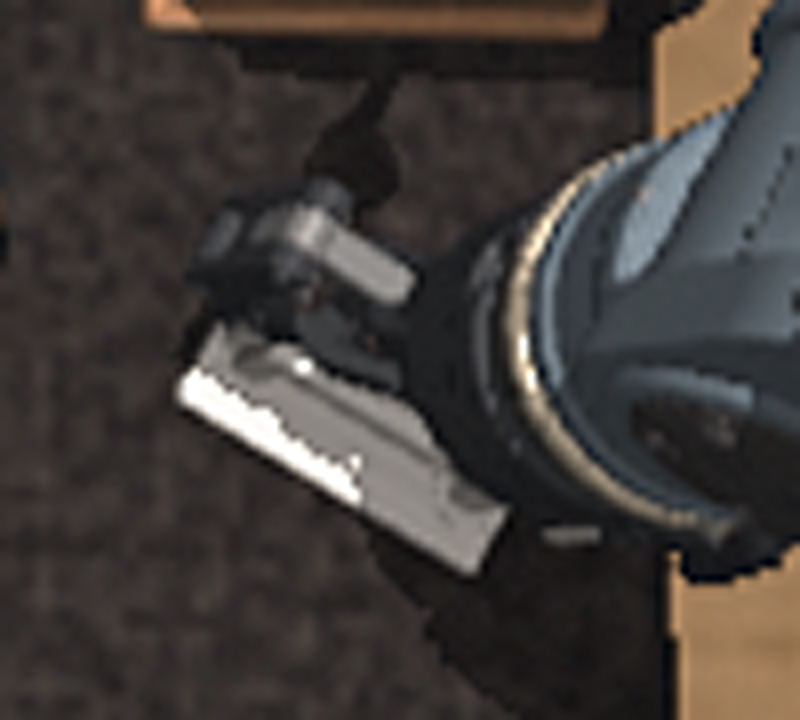

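The fingers straddle the bar's ends: the pad's centre column ≈304 matches the post's ≈305, and there is no contact force. The tool can't tilt in this interface, so I'm gripping the bar end to end. That lets the pull swing about the jaw axis to match the slope.

```bash
python3 -m crank '[{"hand":85.4,"translation":[0,2,0],"twist":0},{"hand":80,"translation":[0,0,0],"twist":0},{"hand":76,"translation":[0,0,0],"twist":0},{"hand":70,"translation":[0,0,0],"twist":0},{"hand":68,"translation":[0,0,0],"twist":0},{"hand":68,"translation":[0,0,0],"twist":0}]' 30;  python3 - <<'E'
from h import *
crop("side","s12",290,330,420,460,6)
o=get_obs();print(o["tool_pos"],o["orientation"],o["gripper_width"],o["force"])
E
```

```text
t: 14.25
tool_pos: [425.3, -244.3, -11.6]
orientation: [-1.571, -0.0, -0.522]
force: [-2.4, -0.9, 4.9]
gripper_width: 74.5
[ 425.27701946 -244.28590446  -11.66126998] [-1.57104752e+00 -1.40314023e-04 -5.22426933e-01] 74.46092435037528 [-2.12615306  0.50292975  4.99644392]
```

View pics/s12.png

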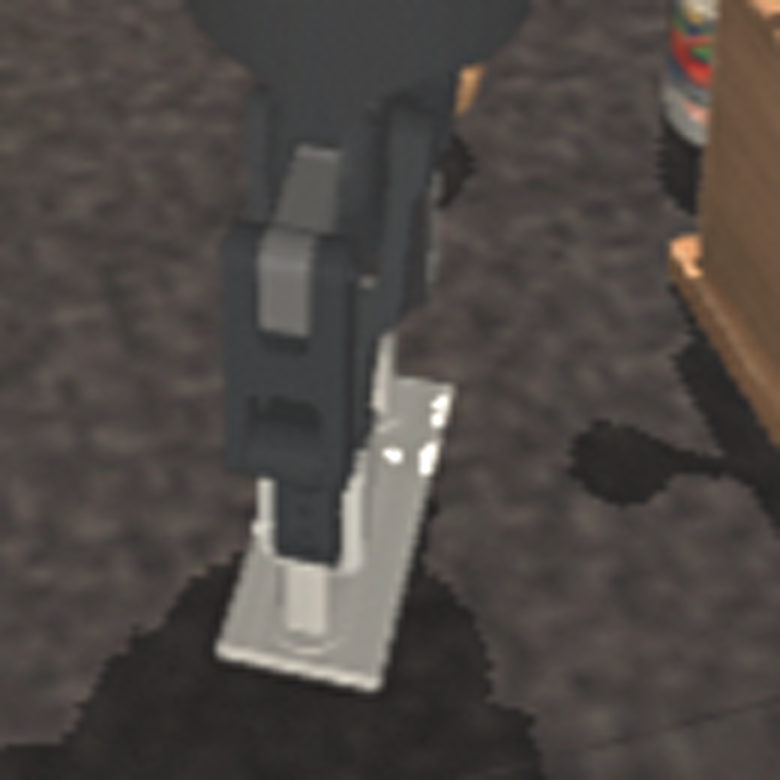

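```bash
python3 -m crank '[{"hand":68,"translation":[0,-3,0],"twist":0},{"hand":68,"translation":[0,-8,0],"twist":0},{"hand":68,"translation":[0,-12,0],"twist":0},{"hand":68,"translation":[0,-20,0],"twist":0},{"hand":68,"translation":[0,-20,0],"twist":0},{"hand":68,"translation":[0,-10,0],"twist":0},{"hand":68,"translation":[0,0,0],"twist":0},{"hand":68,"translation":[0,0,0],"twist":0}]' 30;  python3 - <<'E'
from h import *
crop("side","s13",270,280,400,410,6)
o=get_obs();print(o["tool_pos"],o["orientation"],o["gripper_width"],o["force"])
E
```

```text
t: 15.1
tool_pos: [425.2, -244.0, 60.6]
orientation: [-1.571, 0.0, -0.522]
force: [-0.4, 0.0, -0.9]
gripper_width: 74.6
[ 424.89190973 -243.85570961   60.27566125] [-1.57069607e+00  1.14774812e-03 -5.22297346e-01] 74.4197793287867 [-0.36300735 -0.60648635 -1.89275665]
```

View pics/s13.png

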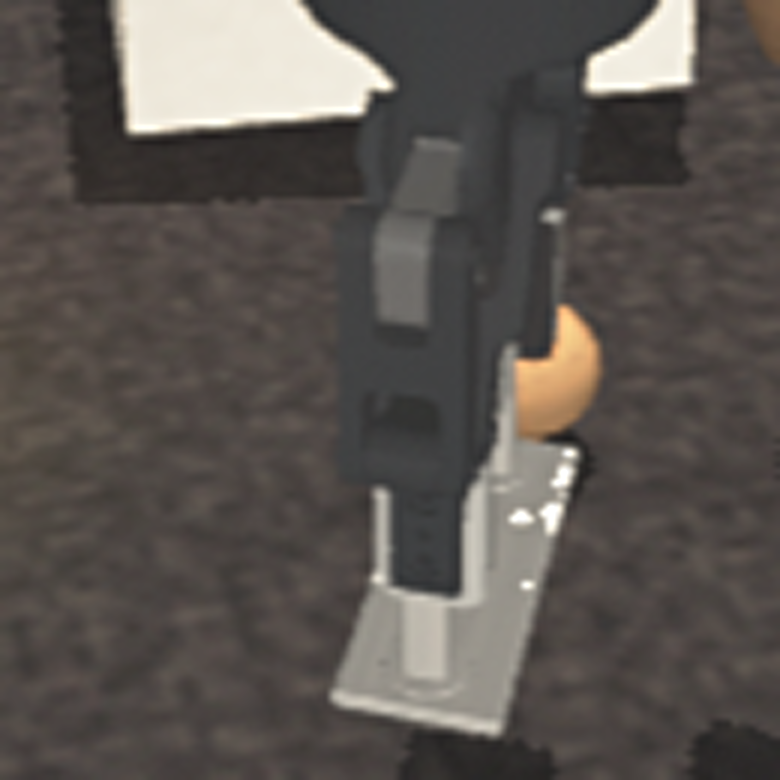

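```bash
python3 - <<'E'
from h import *
np.set_printoptions(precision=1,suppress=True)
T=np.array([425.1,-243.95,60.5]);y=-.5223;z=np.array([-np.sin(y),np.cos(y),0]);x=np.array([np.cos(y),np.sin(y),0])
f=lambda X:(proj("side",X)-[270,280])*6
c=T+[0,0,11.7]
for dx in (-2,0,2):
  print(dx,[f(c+(dx+a)*x+b*z+[0,0,h]) for a,b,h in ((18,45,4),(18,-45,0),(-18,-45,0),(0,-38,4))])
print("tip",[ (d,f(T+[0,0,d]-38*z)) for d in (38,42)])
E
```

```text
-2 [array([570.4, 446.2]), array([496.6, 741.9]), array([326.4, 710.1]), array([418.2, 686.7])]
0 [array([578.9, 447.6]), array([506.2, 743.7]), array([335.7, 711.8]), array([427.5, 688.4])]
2 [array([587.4, 448.9]), array([515.8, 745.5]), array([345. , 713.5]), array([437. , 690.1])]
tip [(38, array([427.7, 604.9])), (42, array([427.7, 589.6]))]
```

Step 2 looks met: the pull is in the fingers about 70 mm up and hanging level. Before carrying it over I'll re-measure the closed lid's recess.

```bash
python3 - <<'E'
from h import *
t=read_camera("top");crop("top","t14",195,140,365,290,4.7 and 4,t)
for n in("seat","lid_hinge","lid_push"): print(n,place_of("top",n)[:2],place_of("side",n)[:2])
s=read_camera("side");crop("side","s14",270,180,400,310,6,s)
crop("top","t14b",240,205,310,255,11,t)
E
```

```text
seat [{'at': [276.0, 231.5], 'p': 0.56}, {'at': [417.5, 245.6], 'p': 0.51}] [{'at': [311.2, 224.9], 'p': 0.77}, {'at': [356.2, 353.5], 'p': 0.73}]
lid_hinge [{'at': [283.8, 156.9], 'p': 0.83}] []
lid_push [{'at': [268.5, 263.7], 'p': 0.83}] [{'at': [286.6, 227.0], 'p': 0.84}]
```

View pics/t14.png

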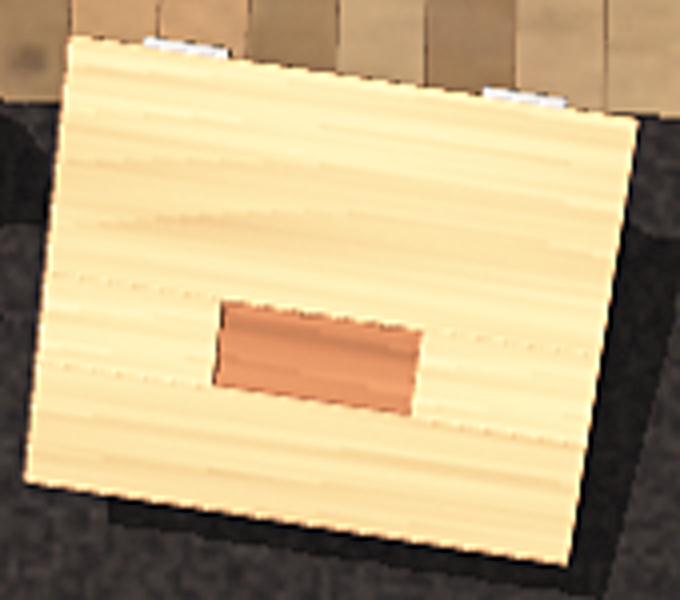

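View pics/t14b.png

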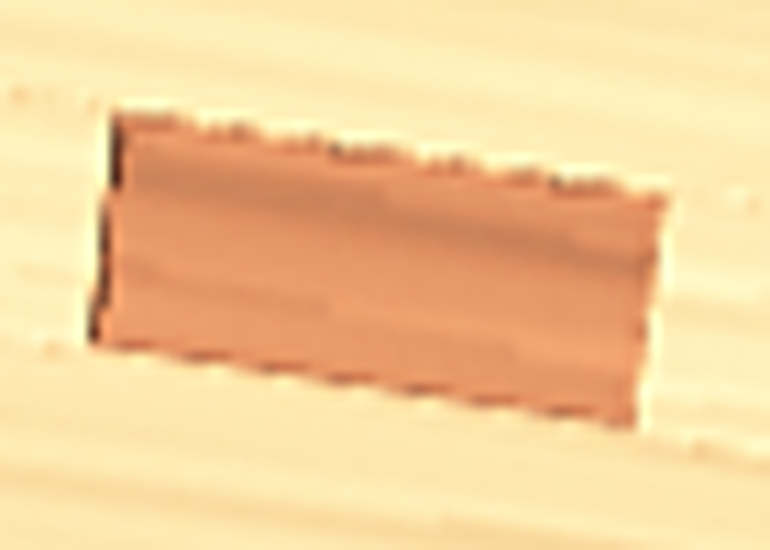

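View pics/s14.png

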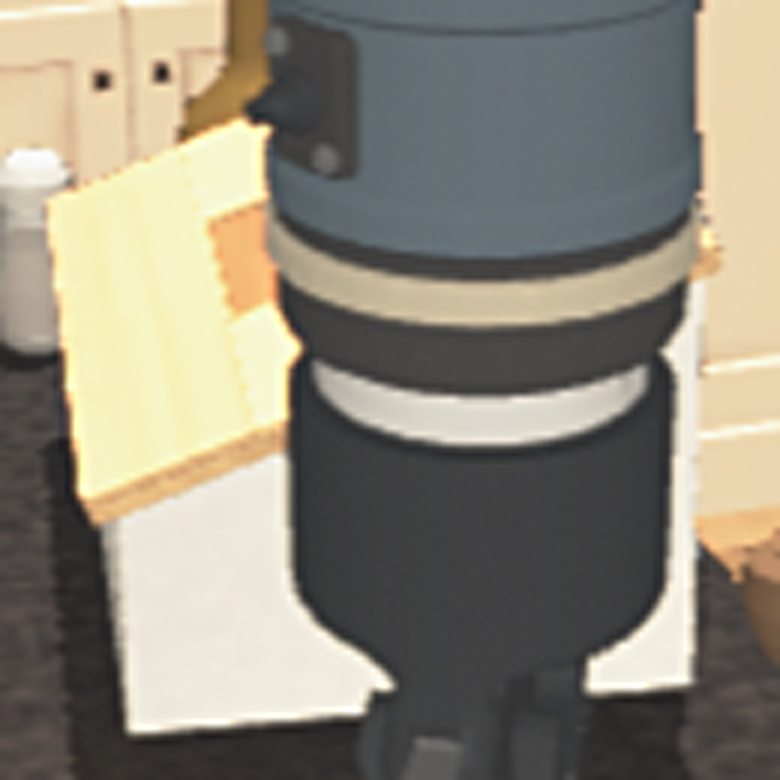

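```bash
python3 - <<'E'
from h import *
from scipy.optimize import least_squares
np.set_printoptions(precision=2,suppress=True)
L=[[0,134,12],[0,-134,12],[-210,-134,12],[-210,134,12],[-107,48,12],[-107,-48,12],[-149,-48,12],[-149,48,12]]
T=np.array([(212.5,149.3),(354.5,170),(337,281.8),(201.3,260.8),(250.2,215.2),(300.7,222.5),(297.8,243.9),(248.4,236.4)])-.4
LS=[[-149,48,12],[-107,48,12],[-107,-48,12],[-149,-48,12],[0,134,12]]
S=np.array([(317,410),(365,392),(380,432),(328,458),(478,302)])/3+[200,80]-.3
def f(p,wt=1,ws=1):
    R=lidR(p[3],0);r=[]
    for l,t in zip(L,T): r+=list(wt*(proj("top",p[:3]+R@np.array(l))-t))
    for l,t in zip(LS,S): r+=list(ws*(proj("side",p[:3]+R@np.array(l))-t))
    r+=[(p[2]-158)*.5]
    return r
for w in ((1,0),(1,.7),(.2,1)):
    s=least_squares(f,[612,161,158,-.12],args=w,loss="soft_l1");p=s.x;print(w,p,"seat",p[:3]+lidR(p[3],0)@[-128,0,8]);
    print(np.abs(np.array(f(p))).reshape(-1)[:26].reshape(-1,2).T)
E
```

```text
(1, 0) [610.79 161.4  158.61  -0.13] seat [488.79 177.27 122.36]
[[0.46 0.03 0.27 0.12 0.63 0.02 0.13 0.12 2.49 1.38 0.28 1.72 3.06]
 [2.43 2.88 0.83 0.77 0.35 0.11 0.1  0.12 0.44 1.48 1.23 0.26 0.38]]
(1, 0.7) [611.61 161.04 158.15  -0.13] seat [489.66 177.24 121.89]
[[0.16 0.18 0.14 0.1  0.73 0.02 0.14 0.08 2.06 0.94 0.07 1.37 2.55]
 [1.9  2.71 1.09 1.39 0.81 0.44 0.45 0.6  0.31 1.33 1.4  0.41 0.2 ]]
(0.2, 1) [613.76 159.01 157.89  -0.15] seat [492.12 177.4  121.64]
[[1.22 1.04 0.83 0.55 0.97 0.08 0.45 0.2  0.65 0.48 0.81 0.66 0.47]
 [0.37 2.88 1.26 3.96 2.46 1.23 1.3  2.32 0.43 1.33 1.44 0.3  0.01]]
```

```bash
python3 -m crank '[{"hand":68,"translation":[0,-20,0],"twist":0},{"hand":68,"translation":[0,-30,0],"twist":-5},{"hand":68,"translation":[0,-30,0],"twist":-6},{"hand":68,"translation":[0,-30,0],"twist":-6},{"hand":68,"translation":[0,-20,0],"twist":-5.6},{"hand":68,"translation":[0,0,0],"twist":0}]'; python3 - <<'E'
from h import *
o=get_obs();print(o["tool_pos"],o["orientation"],o["gripper_width"],o["force"])
y=o["orientation"][2];d=np.array([487.5,177.4])-o["tool_pos"][:2];print(d@[np.cos(y),np.sin(y)],d@[-np.sin(y),np.cos(y)])
E
```

```text
t: 16.15
tool_pos: [426.8, -245.0, 193.5]
orientation: [-1.573, -0.004, -0.126]
force: [0.5, -0.4, -1.8]
gripper_width: 74.3
[ 426.76582761 -244.96682037  193.49576812] [-1.57251427 -0.0043392  -0.12613833] 74.27153119356431 [ 0.5438452  -0.38733825 -1.75709917]
7.116168706418065 426.65176758731974
```

```bash
python3 -m crank '[{"hand":68,"translation":[0,0,20],"twist":0},{"hand":68,"translation":[1,0,35],"twist":0},{"hand":68,"translation":[1,0,40],"twist":0},{"hand":68,"translation":[1,0,40],"twist":0},{"hand":68,"translation":[1,0,40],"twist":0},{"hand":68,"translation":[1,0,40],"twist":0},{"hand":68,"translation":[1,0,40],"twist":0},{"hand":68,"translation":[1,0,40],"twist":0}]'; python3 -m crank '[{"hand":68,"translation":[0,0,40],"twist":0},{"hand":68,"translation":[0,0,35],"twist":0},{"hand":68,"translation":[0,0,30],"twist":0},{"hand":68,"translation":[0,0,20],"twist":0},{"hand":68,"translation":[0,0,0],"twist":0},{"hand":68,"translation":[0,0,0],"twist":0}]'; python3 - <<'E'
from h import *
o=get_obs();print(o["tool_pos"],o["orientation"],o["gripper_width"],o["force"])
y=o["orientation"][2];d=np.array([487.5,177.4])-o["tool_pos"][:2];print(d@[np.cos(y),np.sin(y)],d@[-np.sin(y),np.cos(y)])
E
```

```text
t: 16.95
tool_pos: [469.4, 49.1, 189.7]
orientation: [-1.571, 0.001, -0.131]
force: [1.3, -0.6, -2.3]
gripper_width: 74.5
t: 17.55
tool_pos: [485.2, 171.4, 189.8]
orientation: [-1.572, 0.002, -0.128]
force: [-0.9, 0.2, -2.1]
gripper_width: 74.2
[485.20378586 171.44752919 189.75909758] [-1.5718818   0.00176556 -0.12846026] 74.17085923479941 [-0.89412412  0.20085894 -2.06745427]
1.5147394605264966 6.197586023861723
```

```bash
python3 -m crank '[{"hand":68,"translation":[1.5,10,6.2],"twist":0},{"hand":68,"translation":[0,15,0],"twist":0},{"hand":68,"translation":[0,15,0],"twist":0},{"hand":68,"translation":[0,12,0],"twist":0},{"hand":68,"translation":[0,8,0],"twist":0},{"hand":68,"translation":[0,0,0],"twist":0},{"hand":68,"translation":[0,0,0],"twist":0}]'; python3 - <<'E'
from h import *
o=get_obs();print(o["tool_pos"],o["orientation"],o["gripper_width"],o["force"])
crop("side","s15",270,130,400,260,6);crop("top","t15",200,140,360,290,5)
E
```

```text
t: 18.25
tool_pos: [488.3, 177.3, 131.2]
orientation: [-1.571, -0.0, -0.128]
force: [0.6, -0.6, -1.9]
gripper_width: 74.8
[488.30616202 177.34867148 131.20388808] [-1.57065766e+00 -1.34651968e-04 -1.28299391e-01] 74.84598095591988 [ 0.64234829 -0.57397689 -1.93699663]
```

View pics/s15.png

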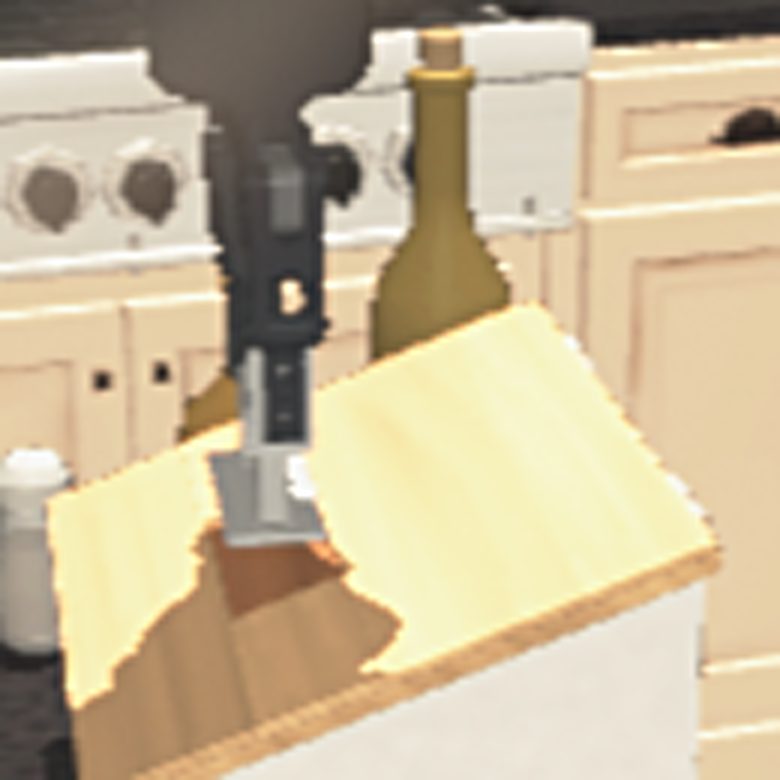

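View pics/t15.png

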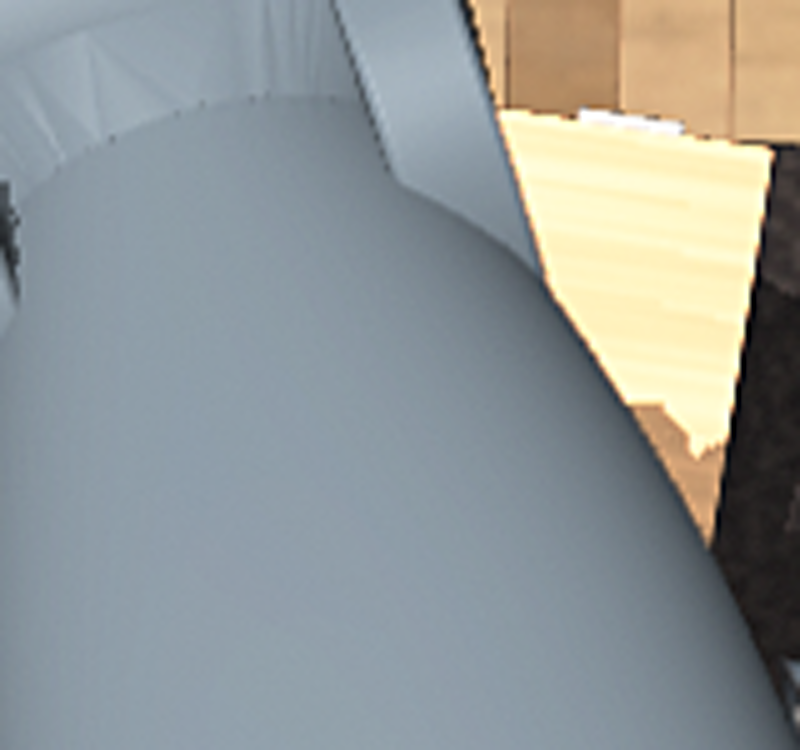

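```bash
python3 - <<'E'
from h import *
np.set_printoptions(precision=1,suppress=True)
T=np.array([488.1,177.3,131.2]);y=-.128;z=np.array([-np.sin(y),np.cos(y),0]);x=np.array([np.cos(y),np.sin(y),0])
f=lambda X:(proj("side",X)-[270,130])*6
c=T+[0,0,11.7]
print([f(c+a*x+b*z+[0,0,h]) for a,b,h in ((18,-45,0),(-18,-45,0),(18,-45,4),(-18,-45,4),(-18,45,4))])
S=np.array([489.5,177.1,121.8]);R=lidR(-.127,0)
print("recess",[f(S+R@np.array(l,float)) for l in ([-21,-48,4],[21,-48,4],[-21,48,4],[-21,-48,0],[21,-48,0])])
E
```

```text
[array([332.1, 540.7]), array([228. , 547.8]), array([331.9, 529.9]), array([227.7, 536.9]), array([201.7, 448.3])]
recess [array([226.4, 617.2]), array([339. , 570.9]), array([198.9, 516.9]), array([230.6, 626.9]), array([343. , 580.7])]
```

In the side view the pull hangs level and the recess's near-left corner at (235,615) lies about 3 mm further up-slope than predicted. The top camera reads about 2.5 mm short in x, as it also did at the pull. I'll shift +2 mm and lower until the up-slope edge touches the recess floor.

```bash
python3 -m crank '[{"hand":68,"translation":[2,4,0],"twist":0},{"hand":68,"translation":[0,4,0],"twist":0},{"hand":68,"translation":[0,3,0],"twist":0},{"hand":68,"translation":[0,0,0],"twist":0}]'; python3 -m crank '[{"hand":68,"translation":[0,1,0],"twist":0},{"hand":68,"translation":[0,0,0],"twist":0}]';python3 -m crank '[{"hand":68,"translation":[0,1,0],"twist":0},{"hand":68,"translation":[0,0,0],"twist":0}]'; python3 - <<'E'
from h import *
o=get_obs();print(o["tool_pos"],o["orientation"],o["gripper_width"],o["force"])
crop("side","s16",270,130,400,260,6)
E
```

```text
t: 18.75
tool_pos: [489.8, 177.1, 119.5]
orientation: [-1.571, 0.001, -0.128]
force: [-0.1, 1.1, -2.4]
gripper_width: 74.5
t: 18.95
tool_pos: [490.1, 177.2, 119.0]
orientation: [-1.571, 0.0, -0.128]
force: [0.4, 0.2, -0.9]
gripper_width: 74.5
t: 19.15
tool_pos: [490.1, 177.3, 118.0]
orientation: [-1.571, 0.0, -0.128]
force: [-0.1, -0.0, -1.7]
gripper_width: 74.3
[490.12864387 177.25239102 118.00898037] [-1.57065644e+00  7.41965142e-06 -1.27828114e-01] 74.32838009500146 [-0.10382994 -0.00292162 -1.7114746 ]
```

View pics/s16.png

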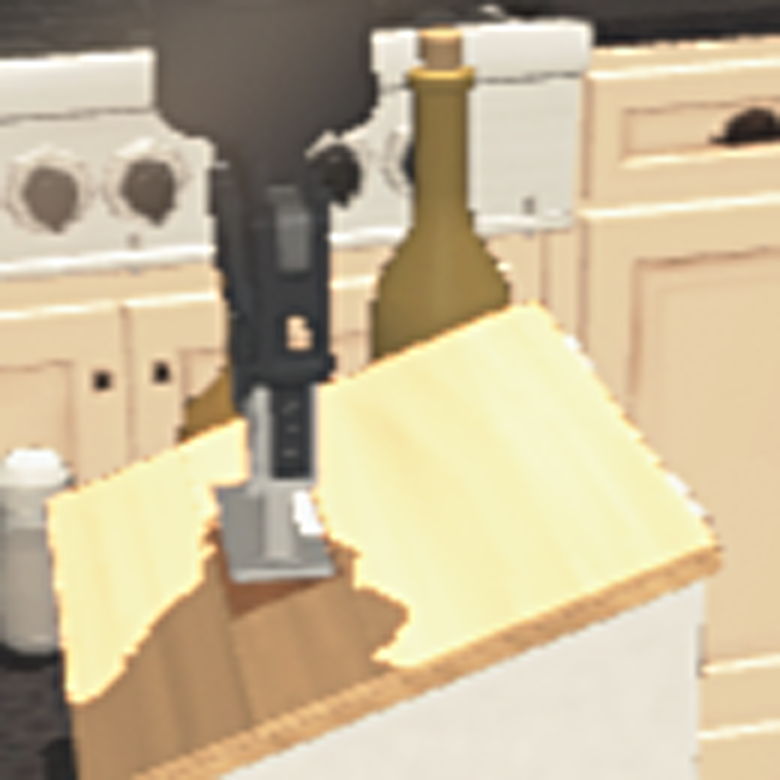

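```bash
for i in 1; do python3 -m crank '[{"hand":68,"translation":[0,1,0],"twist":0},{"hand":68,"translation":[0,0,0],"twist":0}]'; done; python3 -m crank '[{"hand":68,"translation":[0,1,0],"twist":0},{"hand":68,"translation":[0,0,0],"twist":0}]'; python3 -c "
from workcell import *
print(get_obs()['force'],get_obs()['torque'])"
```

```text
t: 19.4
tool_pos: [490.1, 177.2, 116.9]
orientation: [-1.571, 0.0, -0.128]
force: [-0.5, -1.2, -1.4]
gripper_width: 74.5
t: 19.6
tool_pos: [490.0, 177.3, 116.2]
orientation: [-1.571, 0.0, -0.128]
force: [-0.6, -0.6, 0.6]
gripper_width: 74.3
[-0.56597702 -0.57997676  0.62020959] [-0.02521635  0.12047775  0.01814296]
```

Contact came exactly at the predicted height, with the force rising about 2 N. Now I'll swing the grip along the arc down-slope so the plate turns about its upper edge.

```bash
python3 -m crank '[{"hand":68,"translation":[-1.4,1.2,0],"twist":0},{"hand":68,"translation":[-1.5,1,0],"twist":0},{"hand":68,"translation":[0,0,0],"twist":0}]';  python3 -m crank '[{"hand":68,"translation":[-1.4,1,0],"twist":0},{"hand":68,"translation":[-1.4,1,0],"twist":0},{"hand":68,"translation":[0,0,0],"twist":0}]'; python3 - <<'E'
from h import *
o=get_obs();print(o["tool_pos"],o["orientation"],o["gripper_width"],o["force"],o["torque"])
crop("side","s17",270,130,400,260,6)
E
```

```text
t: 19.9
tool_pos: [487.7, 177.6, 114.6]
orientation: [-1.57, -0.002, -0.128]
force: [-1.3, -1.9, 7.6]
gripper_width: 74.3
t: 20.2
tool_pos: [485.2, 177.9, 112.9]
orientation: [-1.57, -0.002, -0.128]
force: [-0.4, -1.6, 9.6]
gripper_width: 74.5
[485.17520277 177.94279065 112.87476963] [-1.57023739 -0.00224035 -0.12800063] 74.50730516061684 [-0.39522795 -1.64519903  9.60808302] [-0.44283416  0.05121383  0.00170848]
```

View pics/s17.png

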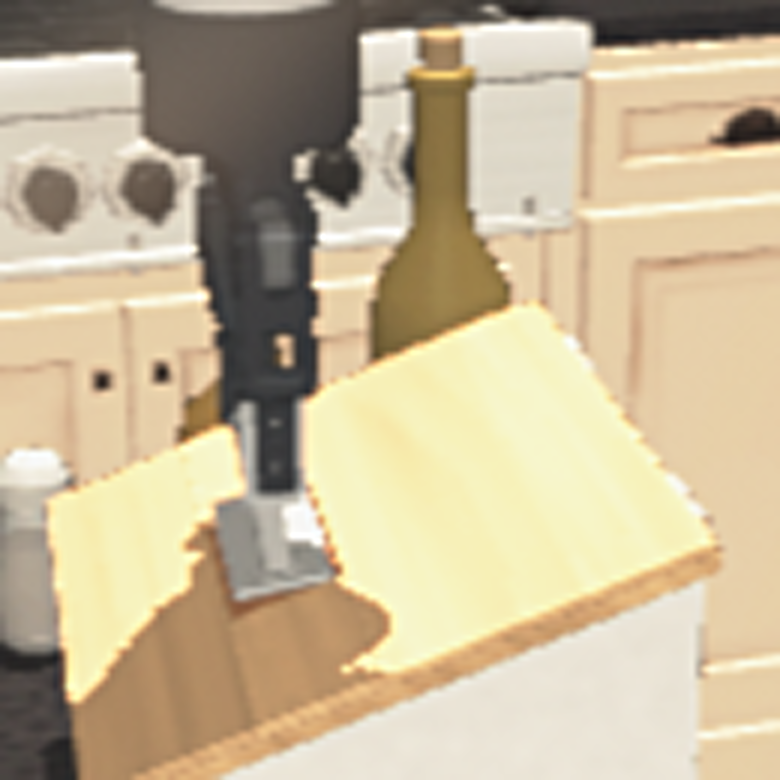

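The plate is turning with the slope: its near edge runs from (235,600) to (330,575) and it is sitting into the recess. Continuing.

```bash
python3 -m crank '[{"hand":68,"translation":[-1.3,1.1,0],"twist":0},{"hand":68,"translation":[-1.3,1.1,0],"twist":0},{"hand":68,"translation":[0,0,0],"twist":0}]';  python3 -m crank '[{"hand":68,"translation":[-1.1,1.2,0],"twist":0},{"hand":68,"translation":[0,0,0],"twist":0}]'; python3 - <<'E'
from h import *
o=get_obs();print(o["tool_pos"],o["orientation"],o["gripper_width"],o["force"],o["torque"])
crop("side","s18",270,150,400,260,6)
E
```

```text
t: 20.55
tool_pos: [482.4, 178.3, 110.6]
orientation: [-1.57, -0.002, -0.128]
force: [-2.0, -1.6, 8.7]
gripper_width: 74.9
t: 20.75
tool_pos: [481.2, 178.5, 109.5]
orientation: [-1.57, -0.002, -0.128]
force: [-2.6, -0.8, 9.7]
gripper_width: 74.5
[481.17743233 178.502264   109.45106261] [-1.57010179 -0.00160389 -0.12797099] 74.4725723956468 [-2.58699585 -0.83799129  9.71073461] [-0.23985672  0.35822762 -0.02714327]
```

View pics/s18.png

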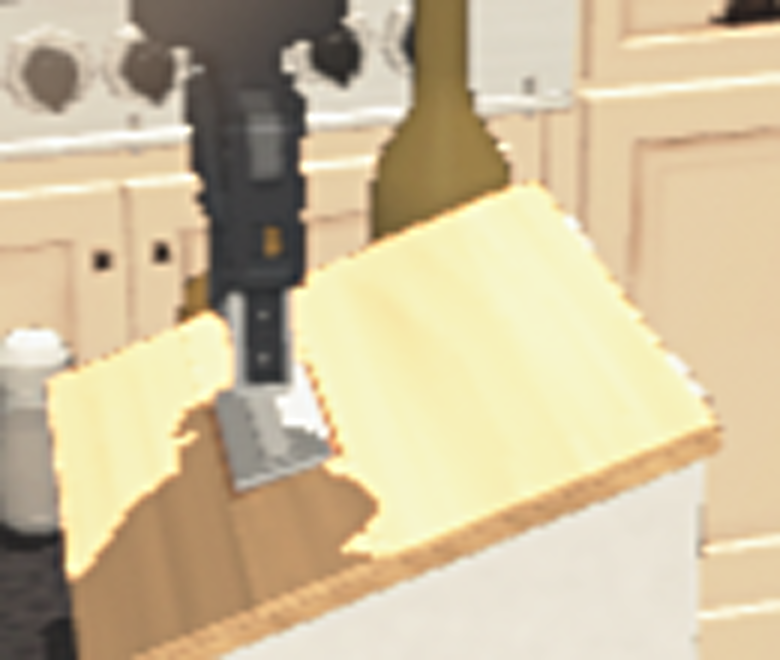

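```bash
python3 -m crank '[{"hand":68,"translation":[-0.5,0.8,0],"twist":0},{"hand":68,"translation":[0,0,0],"twist":0},{"hand":68,"translation":[0,0,0],"twist":0}]';  python3 -m crank '[{"hand":68,"translation":[0,0.6,0],"twist":0},{"hand":68,"translation":[0,0,0],"twist":0},{"hand":68,"translation":[0,0,0],"twist":0}]'; python3 - <<'E'
from h import *
o=get_obs();print(o["tool_pos"],o["orientation"],o["gripper_width"],o["force"],o["torque"])
crop("side","s19",290,180,350,240,12)
E
```

```text
t: 21.1
tool_pos: [480.6, 178.6, 108.8]
orientation: [-1.57, -0.001, -0.128]
force: [-4.1, -1.0, 11.6]
gripper_width: 74.8
t: 21.4
tool_pos: [480.2, 178.6, 108.2]
orientation: [-1.57, -0.001, -0.128]
force: [-5.5, -1.0, 12.4]
gripper_width: 74.6
[480.2240224  178.62102952 108.23382717] [-1.57003724e+00 -9.06844867e-04 -1.27798067e-01] 74.62212677840334 [-5.50580203 -0.96834992 12.35909334] [-0.22992767  0.91627482 -0.02974199]
```

View pics/s19.png

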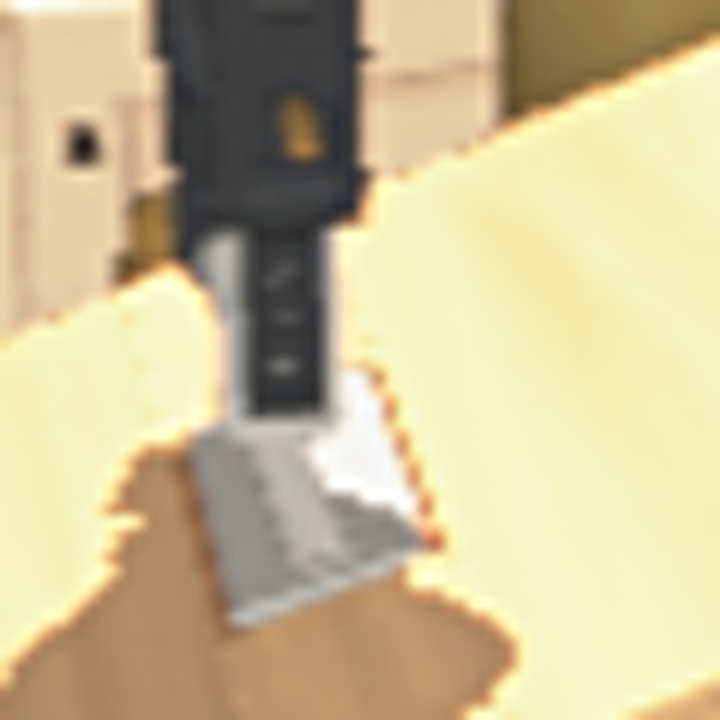

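```bash
python3 - <<'E'
from h import *
from scipy.optimize import least_squares
np.set_printoptions(precision=1,suppress=True)
f=lambda X:(proj("side",X)-[290,180])*12
S=np.array([492.2,176.6,121.8])
for tilt in (0,.05,.1):
  for u in (0,-2):
    R=lidR(-.127,tilt*-1+2*tilt) if 0 else lidR(-.127,0)@Ry(tilt)
    print(tilt,u,[f(S+lidR(-.127,0)@np.array([u,0,0.])+R@np.array(l,float)) for l in([-18,-45,0],[18,-45,0],[18,-45,4],[-18,-45,4],[-18,45,4],[18,45,4])])
print("recess",[f(S+lidR(-.127,0)@np.array(l,float)) for l in([-21,-48,4],[21,-48,4],[-21,48,4],[21,48,4])])
E
```

```text
0 0 [array([251.1, 639.5]), array([443.2, 560.6]), array([435.2, 541.1]), array([242.7, 620.2]), array([188.6, 432.8]), array([365.1, 360.1])]
0 -2 [array([240.5, 643.9]), array([432.6, 565. ]), array([424.5, 545.5]), array([232. , 624.6]), array([178.8, 436.9]), array([355.2, 364.2])]
0.05 0 [array([249.4, 635.1]), array([444.9, 565.1]), array([437.9, 545.2]), array([242. , 615.4]), array([188. , 428.3]), array([367.6, 363.9])]
0.05 -2 [array([238.7, 639.5]), array([434.3, 569.4]), array([427.2, 549.6]), array([231.3, 619.8]), array([178.2, 432.4]), array([357.8, 367.9])]
0.1 0 [array([247.8, 630.6]), array([446.4, 569.6]), array([440.5, 549.3]), array([241.6, 610.5]), array([187.5, 423.8]), array([370. , 367.8])]
0.1 -2 [array([237.2, 635. ]), array([435.7, 574. ]), array([429.8, 553.7]), array([230.9, 614.9]), array([177.7, 427.9]), array([360.2, 371.8])]
recess [array([228.6, 633.6]), array([453.8, 541.1]), array([172.3, 433.2]), array([377.6, 348.5])]
```

```bash
python3 -m crank '[{"hand":66,"translation":[0.2,0.5,0],"twist":0},{"hand":66,"translation":[0,0,0],"twist":0},{"hand":66,"translation":[0,0,0],"twist":0},{"hand":66,"translation":[0,0,0],"twist":0}]' 40; python3 -m crank '[{"hand":66,"translation":[0.2,0.5,0],"twist":0},{"hand":66,"translation":[0,0,0],"twist":0},{"hand":66,"translation":[0,0,0],"twist":0}]'; python3 - <<'E'
from h import *
o=get_obs();print(o["tool_pos"],o["gripper_width"],o["force"],o["torque"])
crop("side","s20",290,180,350,240,12)
E
```

```text
t: 21.85
tool_pos: [480.0, 178.7, 107.9]
orientation: [-1.57, -0.0, -0.128]
force: [-9.0, -0.5, 16.3]
gripper_width: 74.6
t: 22.15
tool_pos: [479.9, 178.7, 107.5]
orientation: [-1.57, 0.0, -0.127]
force: [-9.2, -0.5, 17.3]
gripper_width: 74.4
[479.9403155  178.69179585 107.45010711] 74.40154621330889 [-9.15809287 -0.52229664 17.29115587] [-0.10114217  1.61341866  0.10634164]
```

View pics/s20.png

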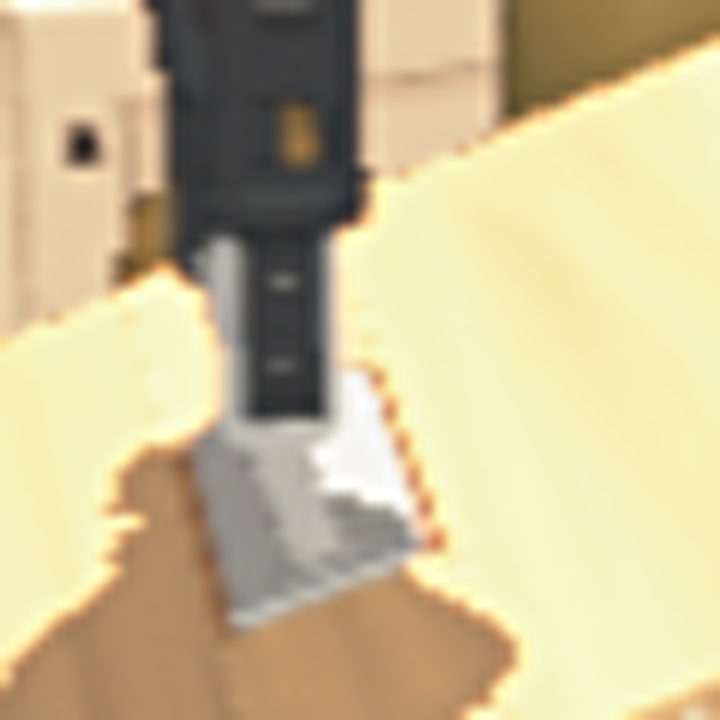

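```bash
python3 -m crank '[{"hand":66,"translation":[0,0,0],"twist":0},{"hand":66,"translation":[0,0,0],"twist":0},{"hand":66,"translation":[0,0,0],"twist":0},{"hand":66,"translation":[0,0,0],"twist":0}]'; python3 - <<'E'
from h import *
im=read_camera("side")
c=im[205:240,298:335,::-1]
c=cv2.resize(c,None,fx=16,fy=16,interpolation=cv2.INTER_NEAREST)
f=lambda X:((proj("side",X)-[298,205]+.5)*16)
S=np.array([492.2,176.6,121.8]);R=lidR(-.127,0)
d=c.copy()
def poly(L,col):
    q=np.array([f(S+R@np.array(l,float)) for l in L]).round().astype(int);cv2.polylines(d,[q],True,col,1)
poly([[-21,-48,4],[21,-48,4],[21,48,4],[-21,48,4]],(0,0,255))
poly([[-19.5,-45,4],[16.5,-45,4],[16.5,45,4],[-19.5,45,4]],(0,255,0))
cv2.imwrite("pics/s21.png",d); cv2.imwrite("pics/s21b.png",c)
print(get_obs()["force"],get_obs()["tool_pos"])
E
```

```text
t: 22.6
tool_pos: [479.9, 178.7, 107.5]
orientation: [-1.57, 0.0, -0.127]
force: [-9.0, -0.6, 17.1]
gripper_width: 74.7
[-9.20855148 -0.58489284 16.37763735] [479.96521571 178.70995481 107.46589172]
```

View pics/s21.png

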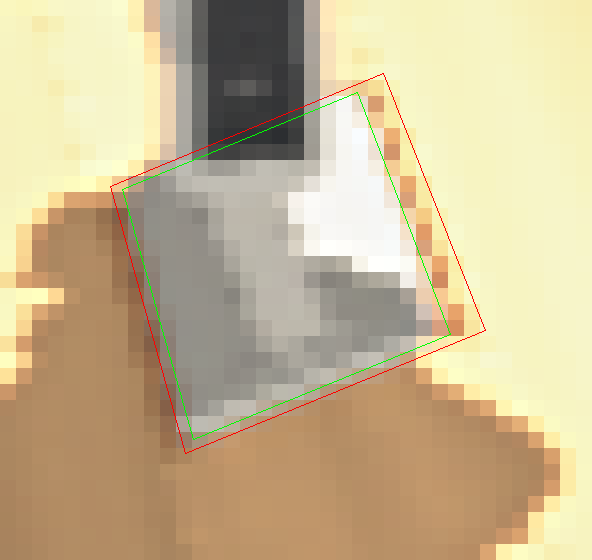

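View pics/s21b.png

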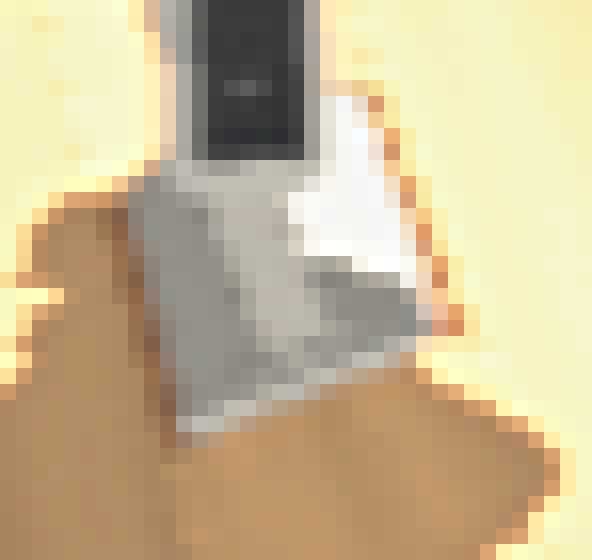

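The plate lies inside the recess outline, with red gaps on both sides and its near edge at slope 0.43 against the predicted 0.40. The force holds steady at about 19 N. I'll ease the slight sideways load by moving a touch down-slope, and test stability.

```bash
python3 -m crank '[{"hand":66,"translation":[-0.5,0,-0.3],"twist":0},{"hand":66,"translation":[0,0,0],"twist":0},{"hand":66,"translation":[0,0,0],"twist":0}]'; python3 - <<'E'
from h import *
o=get_obs();F=o["force"];print(o["tool_pos"],o["gripper_width"],F,o["torque"])
fx=F@[.992,-.127,0];print("n",-.342*fx+.94*F[2],"u",.94*fx+.342*F[2])
im=read_camera("side")
c=im[205:240,298:335,::-1]
cv2.imwrite("pics/s22.png",cv2.resize(c,None,fx=16,fy=16,interpolation=cv2.INTER_CUBIC))
crop("side","s22b",200,80,460,320,3,im)
E
```

```text
t: 22.95
tool_pos: [479.9, 178.7, 107.4]
orientation: [-1.569, -0.001, -0.127]
force: [-7.1, -0.6, 14.8]
gripper_width: 74.5
[479.91772568 178.72751441 107.43300297] 74.53995512467634 [-7.11723216 -0.57262371 14.82386101] [0.1484516  1.18775369 0.11726085]
n 16.324178665957756 u -1.4985563556617008
```

View pics/s22.png

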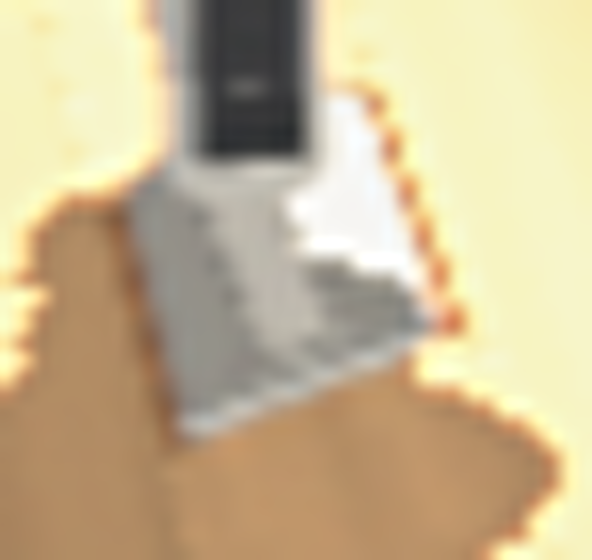

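View pics/s22b.png

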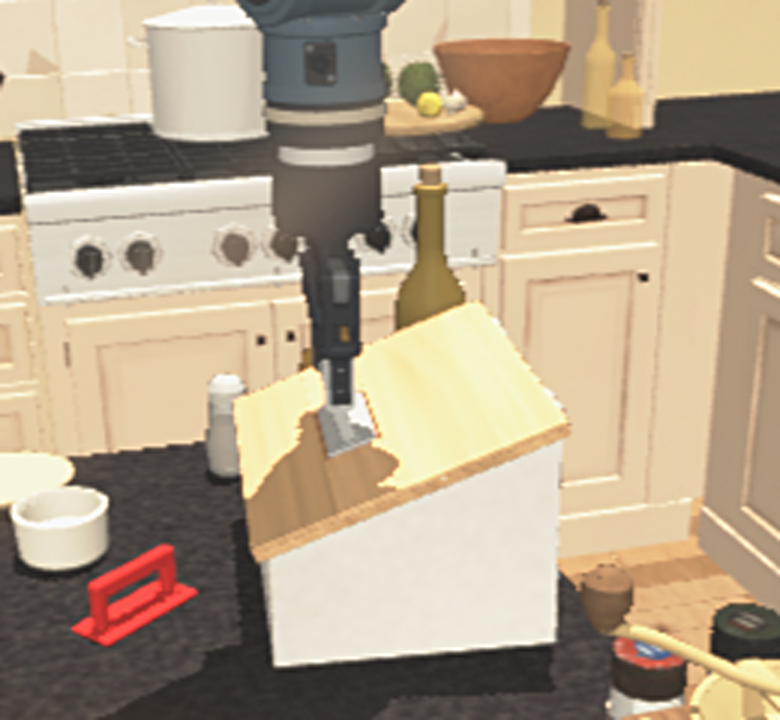

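```bash
python3 -m crank '[{"hand":66,"translation":[0,0,0],"twist":0},{"hand":66,"translation":[0,0,0],"twist":0},{"hand":66,"translation":[0,0.4,0],"twist":0},{"hand":66,"translation":[0,0.4,0],"twist":0},{"hand":66,"translation":[0,0,0],"twist":0}]' 20; python3 -m crank '[{"hand":66,"translation":[0,0,0],"twist":0},{"hand":66,"translation":[0,0,0],"twist":0},{"hand":66,"translation":[0.1,0.5,0],"twist":0},{"hand":66,"translation":[0,0,0],"twist":0},{"hand":66,"translation":[0,0,0],"twist":0}]' 45;python3 - <<'E'
from h import *
o=get_obs();F=o["force"];print(o["tool_pos"],o["gripper_width"],F,o["torque"])
fx=F@[.992,-.127,0];print("n",-.342*fx+.94*F[2],"u",.94*fx+.342*F[2])
im=read_camera("side")
c=im[205:240,298:335,::-1]
cv2.imwrite("pics/s23.png",cv2.resize(c,None,fx=16,fy=16,interpolation=cv2.INTER_CUBIC))
E
```

```text
t: 23.5
tool_pos: [479.7, 178.7, 106.8]
orientation: [-1.569, -0.0, -0.128]
force: [-8.9, 1.8, 17.9]
gripper_width: 74.7
t: 24.0
tool_pos: [479.6, 178.7, 106.7]
orientation: [-1.569, -0.0, -0.128]
force: [-10.1, 0.6, 22.0]
gripper_width: 74.2
[479.64363964 178.69846831 106.68486306] 74.21274012776045 [-10.06719323   0.64455153  22.03301403] [-0.13994993  1.89499276 -0.18730929]
n 24.154464881698768 u -1.9291121083939773
```

View pics/s23.png

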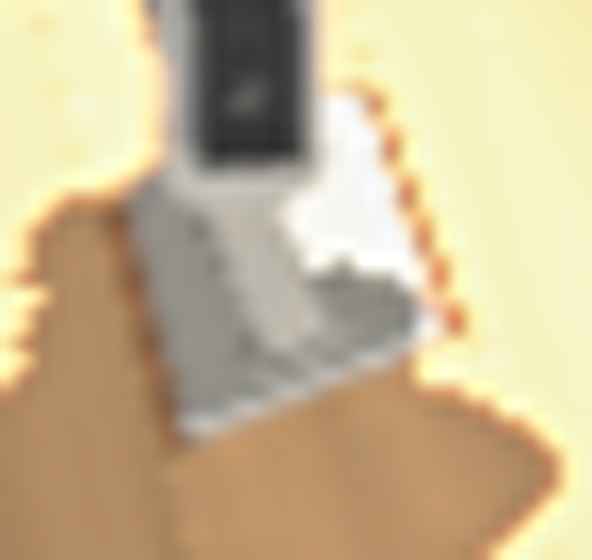

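The plate stays put under a 24 N normal push and lies within the recess. I'll check that it holds steady, then hand in.

```bash
python3 -m crank '[{"hand":66,"translation":[0,-0.2,0],"twist":0},{"hand":66,"translation":[0,0,0],"twist":0},{"hand":66,"translation":[0,0,0],"twist":0},{"hand":66,"translation":[0,0,0],"twist":0},{"hand":66,"translation":[0,0,0],"twist":0},{"hand":66,"translation":[0,0,0],"twist":0}]'; python3 - <<'E'
from h import *
o=get_obs();print(o["tool_pos"],o["gripper_width"],o["force"])
for n in ("mushroom","pepper_jar","salt_shaker"): print(n,[(d["at"],round(d["p"],2)) for d in place_of("side",n)][:1])
finish_job();print(get_obs()["t"],get_obs()["force"])
E
```

```text
t: 24.65
tool_pos: [479.6, 178.7, 106.7]
orientation: [-1.569, -0.0, -0.128]
force: [-9.7, -0.8, 20.2]
gripper_width: 74.1
[479.61676371 178.70826926 106.71691014] 74.12490346565731 [-9.65008874 -0.82110736 20.17624052]
mushroom [([354.8, 352.9], 0.61)]
pepper_jar [([413.1, 348.0], 0.94)]
salt_shaker [([279.4, 237.4], 0.76)]
the job is handed in; nothing more can be done
the job is handed in; nothing more can be done
```

The job is handed in after about 25 s. My last checks were consistent with the pull seated flush and pressed, but no verdict is reported.

**What I did**
- **Lid:** I lowered it with shut fingertips until the force jumped to 31 N and the side picture showed it down.
- **Grip:** I picked up the steel pull, not the red one, gripping its bar end to end. The moves can't tilt the tool, so this let the pull swing about the jaw axis.
- **Seating:** I set its up-slope edge on the recess floor and swung the grip down-slope until the plate lay in the recess. I finished still gripping and pressing.

**Last checks**
- **Push and grip:** the push was about 22 N square to the lid and held steady. The grip was commanded at 45 N, with the fingers 74 mm open on the 76 mm bar.
- **Fit:** the plate showed inside the recess with gaps on both long sides. Its near edge ran parallel to the lid within what I could measure, about ±0.04 rad. Its height above the recess floor was judged only from the picture and force, not measured to 1.6 mm.
- **Other items:** the jar, mushroom and shaker were found within 2–4 pixels of where they started.

**What disagreed**
- **Tool point:** the real fingertips were about 33 mm (shut) to 45 mm (open) behind the reported tool point, so I went by vision and contact force.
- **Top camera:** it read about 2.5 mm short in x compared with the side camera and the robot.
- **Slip:** the fingers slid about 1 mm down the bar ends while pressing, and then held.

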